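# Gauge two mould plates, tip the good one out of its nest and tray it

### The arm

A 6-joint arm with a two-finger parallel gripper is mounted at the origin on the work surface; the furniture and walls round the work are solid. World frame = base frame: x ahead of the robot, y to its left, z up, the work surface at z = 0. Lengths are in m, angles in rad, forces in N, time in s.
With the tool pointing down it reaches from about 0.275 to 0.85 m from the base axis. Payload 19 kg.
Tool frame: the origin (TCP) lies at the very end of the fingers, on their centre line; the grasp point (between the pads) lies 19 mm behind it; y points along the fingers, z is the direction in which the jaws open and shut, and the axes are right-handed (so a half turn about y gives the same grasp; the last joint's range is limited). The gripper opens to 85 mm and grips with 20 to 120 N. Pads are 22 mm wide; open, the fingers measure 114 mm over their backs; the gripper's body (76 mm by 85 mm) begins 54 mm behind the grasp point. The pads swing forward as they close: fully open they stand 13 mm farther back than shut.
Start: joints at [1.115, 0.15, 1.437, -0, 1.554, -0.134], TCP at [0.182, 0.545, 0.231] pointing down, gripper open.
Joint ranges: [-2.8, 2.8], [-0.68, 2.1], [0.12, 2.68], [-1.39, 4.53], [0.16, 2.79], [-2.81, 2.81]. Speed limits (rad/s): [1.89, 1.89, 2.22, 3.01, 3.01, 3.01].

### API

Orientations are given as a 3x3 rotation matrix whose columns are the frame's x, y, z axes.
In Python, from plant import ctrl gives the robot as it stands.
- The arm moves only by the tool arm_command, never from a script. Its argument "rows" is one flat list of numbers, 7 for each row, row after row: the shift along the tool's x, y, z in m, then the turn, a rotation vector about the tool's x, y, z in rad, then the opening, from 0 (shut) to 1 (fully open). A call has exactly 10 rows; each row is the pose to reach, as a shift and turn from the pose commanded when the call began, along the tool's axes at that moment; what a row does not reach only later rows make up. A row lasts 1/12 s, in which the tool goes at most 41.7 mm and 7.16 degrees, less where a joint would pass 70% of its speed; a pose out of reach is approached as far as the arm can. A call with a gripper value outside its range is refused whole. The fingers move at their own pace and stop on an object; "newtons" is the grip in N (left out, the last holds). Time passes only in rows, so rows that repeat a pose let the fingers close, or fill a call up. It gives the time, the measured TCP pose, the force and the opening at its end, in the units of the state.
- ctrl.observe(): the state, without advancing time (a new reading comes with each control period).
- ctrl.capture(name): name is "scene" or "side" or "wrist"; returns the picture (384x512x3 uint8, red, green, blue); there is no depth.
- ctrl.camera_model(name): a dict with "K" (3x3 intrinsics, pixels), "dist_coeffs" ([k1, k2, p1, p2, k3] as OpenCV has them; the pictures are not rectified), "eye" and "attitude" of the camera in the world; the wrist camera has in their place "tool_from_camera" (4x4, takes a point from camera to tool coordinates, whose origin is the TCP and whose axes are the tool frame's). Camera axes: x right, y down, z forward; pixel columns grow to the right and rows downward; lengths in m; the calibration is good to about 2 mm. A picture is of the moment at which its call begins: read the wrist's pose just before it. camera_model takes no time and is no camera call.
- ctrl.hand_in(): hands the job in, once; it reports no verdict.
Trained networks look in the newest picture that a camera, given by its name, has taken for a name from the list of things; names that differ only in an ending like _2 or _b are one class to them, and where a whole thing is asked for, a point or a joint stands for the part that bears it (a point fixed in the world has none). Each returns a list of dicts, best first, with "confidence" (0 to 1); they miss things now and then, are a little off and sometimes report something else, mostly with a low value. They report only what shows in the picture. A call takes as long as a camera call. They do not tell look-alikes from the thing itself.
- ctrl.cut_out(thing, camera): "mask" (384x512 bool, what is visible of it) and "uv" ([column, row] in pixels, amid what is visible of it).
- ctrl.spot_point(thing, camera): "uv" ([column, row] in pixels: a listed point, or the origin of a listed thing).
The state is a dict: "time_s": time; "joints": joint angles; "dq": joint speeds; "joint_efforts": joint torques, N m; "eef_pos": TCP position; "eef_rot": TCP orientation; "contact_force": force on the tool from outside, world axes, zero at the start; "moment": the same for the moment, N m; "width": opening from 0.0 (shut) to 1.0 (fully open).
Only numpy, scipy, OpenCV 4.12 (cv2) and the standard library are available. Lean on these libraries where they do the work, as an engineer would, in place of code of your own. Each camera call takes 0.05 s, during which the arm holds its last target.

### The job

Two aluminium plates lie flush in the blue nest block. Take the green-handled plug gauge from its wooden stand, try it in the plates' bores (it goes in down to its collar in the good plate, and cannot enter the other) and put it back in the stand. Then press the good plate down at the end by the red mark so that its other end tips up out of the nest, take the plate by the raised end and lay it gently flat in the black tray; leave the other plate down in its nest and the other things on the bench alone.

Things in the scene. Friction and masses are not known exactly. Their poses are not given: they have to be found in the camera images.
- nest_block: fixed blue block, 155 (x) x 178 (y) x 46 mm high, origin under its middle. Two open pockets, 127 mm (x -65 to +62) x 64 mm (y), centred at y +45 (left) and -45 mm (right), floor 6 mm up. A plate lies in each, top flush with the rim: gaps of 2 mm at sides and far end, 5 mm at the near (-x) end, so no finger fits. A red strip on the rim marks the near end, the end to press.
- plate_go: the good plate: aluminium, 120 (x) x 60 (y) x 14 mm thick, 0.2 to 0.4 kg, with a 28 mm round bore through its middle, which the 24 mm gauge passes. Origin at the middle of its underside, z up. It lies in either pocket, underside 32 mm above the bench, its x along the block's x. The plates look alike but for the bore.
- plate_tight: the other plate: same size, origin and axes, but its bore is 20 mm wide and the 24 mm gauge cannot enter it beyond the nose. It lies in the other pocket and stays there.
- rocker_left (a joint): tilt (rad) of the bed under the plate in the left (+y) pocket: 0 level, at most 0.5 with the plate's near (-x) end down, its far end up by 33 mm. Hinge along y at the plate's underside, 10 mm to -x of its middle. Pressing the plate's top straight down 10 to 30 mm from the near end takes 5 to 12 N and about 15 mm of travel; a stiff hinge holds bed and plate where they are left.
- rocker_right (a joint): the same for the right (-y) pocket.
- plug_gauge: plug gauge, 0.18 kg, upright in its stand: steel plug 24 mm across, 30 mm long, with a tapered nose (17 mm at the tip, full 5 mm up); collar 40 mm across (30 to 36 mm above the tip); green handle 26 mm across (36 to 96 mm above the tip). Origin at the plug's tip on its axis, z up the handle.
- gauge_stand: wooden gauge stand fixed to the bench, 64 x 64 x 40 mm, origin under its middle. An upright 30 mm hole through its middle takes the plug; the gauge's collar then rests on the stand's top, the tip 10 mm above the bench.
- tray: black tray fixed to the bench, 164 (x) x 220 (y) x 30 mm high, floor 3 mm thick with 120 (x) x 184 (y) mm of clear flat inside; origin under its middle. Its long (y) axis points roughly along the line away from the robot. Tall moulds stand behind the work, beyond world x = 0.69 m where y > -0.1 m, and right of it, at x < 0.43 m where y < -0.12 m.
- core_insert: bystander: old dark core insert, 40 x 70 x 36 mm, origin under its middle.
- caliper: bystander: digital caliper lying flat, 72 x 207 x 15 mm, origin under its middle.
There are look-alikes about, which are no part of the job. What is shaped like the plate_go but orange or turquoise is not meant.

How it is judged:
On the way, in this order (a step that is already met when the one before it is completed fails the run):
1. the plug gauge passes through the good plate's bore while the plate lies in its nest (z of plug_gauge in the frame of plate_go below 0.002 m and horizontal distance between plug_gauge and plate_go below 0.005 m and angle between the z axis of plug_gauge and the z axis of plate_go, either way round below 0.15 rad and z of plate_go in the frame of nest_block below 0.037 m), for 0.2 s.
2. the gauge is back in its stand, let go (horizontal distance between plug_gauge and gauge_stand below 0.008 m and z of plug_gauge in the frame of gauge_stand below 0.016 m and angle between plug_gauge's own z axis and vertical below 0.12 rad and contact force between the fingers and plug_gauge below 0.1 N), for 0.2 s.
3. the good plate is tipped up in its nest, its far end raised (angle between plate_go's own z axis and vertical above 0.3 rad and z of plate_go in the frame of nest_block between 0.03 and 0.045 m and x of plate_go in the frame of nest_block between -0.02 and 0.012 m and value of joint any of rocker_left, rocker_right above 0.3 rad), for 0.2 s.
At the end, for the whole second after the job is handed in: Good plate flat (0.08 rad) on the tray floor (underside below 10 mm, within 70 mm of tray centre), at rest, let go; other plate level in its nest within 10 mm of its start; gauge let go in its stand (8 mm of hole axis, tip below 16 mm, upright to 0.12 rad) (z of plate_go in the frame of tray between 0 and 0.01 m and angle between each of plate_go, plate_tight's own z axis and vertical below 0.08 rad and horizontal distance between plate_go and tray below 0.07 m and linear speed of plate_go below 0.02 m/s and angular speed of plate_go below 0.1 rad/s and contact force between the fingers and plate_go below 0.1 N and z of plate_tight in the frame of nest_block between 0.027 and 0.037 m and distance of plate_tight from where it was at the start of the episode below 0.01 m and horizontal distance between plug_gauge and gauge_stand below 0.008 m and z of plug_gauge in the frame of gauge_stand below 0.016 m and angle between plug_gauge's own z axis and vertical below 0.12 rad); the robot touches nothing.
It fails at once if the good plate is dropped or thrown into the tray (faster than 0.8 m/s close over its floor) (linear speed of plate_go above 0.8 m/s and horizontal distance between plate_go and tray below 0.1 m and z of plate_go in the frame of tray below 0.06 m).
It fails at once if a bystander (core insert or caliper) is pushed more than 30 mm (distance of any of core_insert, caliper from where it was at the start of the episode above 0.03 m).
It also fails if it takes over 72 s, if anything falls off the work surface, if the arm or the gripper's body presses on something with over 40 N, if the wrist force passes 120 N, or if a joint passes its speed limit or range.

## Working session

There is one attempt and no reset: what is moved stays moved. The work goes in short steps, Python scripts to look and compute and a tool call to move; the robot and the scene stay as the last step left them, time stands still between calls to the robot, and variables do not carry over. Pictures are saved under pics/ and viewed, and the job is handed in when it is done.

Besides the shell and the picture viewer there is one more tool, called after "Request:" as a command line: name --argument value ..., lists and objects as JSON in quotes. arm_command: Moves the arm, as the interface text tells. Its arguments: {"type":"object","properties":{"rows":{"type":"array","items":{"type":"number"}},"newtons":{"type":"number"}},"required":["rows"]}

```bash
ls; mkdir -p pics; python3 - <<'E'
from plant import ctrl
import cv2,numpy as np
np.set_printoptions(precision=4,suppress=True)
print(ctrl.observe())
for n in ["scene","side","wrist"]:
    im=ctrl.capture(n); cv2.imwrite(f"pics/a_{n}.png",cv2.resize(im[:,:,::-1],(800,600),interpolation=cv2.INTER_CUBIC))
    print(n,ctrl.camera_model(n))
E
```

```text
pics
{'time_s': 0.0, 'joints': array([ 1.115 ,  0.1509,  1.438 , -0.    ,  1.5538, -0.134 ]), 'dq': array([-0.0007, -0.0001,  0.0008,  0.0017, -0.0005, -0.0003]), 'joint_efforts': array([  0.0035, -71.3057, -57.0858,  -0.0002,   0.0095,  -0.0001]), 'eef_pos': array([0.1818, 0.5452, 0.2307]), 'eef_rot': array([[ 0.9487, -0.0005,  0.3163],
       [-0.3163, -0.0011,  0.9487],
       [-0.0002, -1.    , -0.0012]]), 'contact_force': array([-0.6977, -0.2821,  0.1781]), 'moment': array([-0.0365, -0.0334,  0.0078]), 'width': 1.002844950970181}
scene {'K': array([[361.9002,   0.    , 258.162 ],
       [  0.    , 361.9002, 183.9411],
       [  0.    ,   0.    ,   1.    ]]), 'dist_coeffs': array([-0.0655,  0.    ,  0.    ,  0.    ,  0.    ]), 'eye': array([ 0.7442, -0.9413,  0.5935]), 'attitude': array([[ 0.9717,  0.1181, -0.2045],
       [ 0.2361, -0.4736,  0.8485],
       [ 0.0033, -0.8728, -0.488 ]])}
side {'K': array([[393.9134,   0.    , 253.3385],
       [  0.    , 393.9134, 191.0147],
       [  0.    ,   0.    ,   1.    ]]), 'dist_coeffs': array([-0.1223,  0.    ,  0.    ,  0.    ,  0.    ]), 'eye': array([0.4604, 1.2414, 0.6669]), 'attitude': array([[-0.9962, -0.0579,  0.0654],
       [-0.0845,  0.4507, -0.8886],
       [ 0.0219, -0.8908, -0.4539]])}
wrist {'K': array([[319.7488,   0.    , 249.8507],
       [  0.    , 319.7488, 191.4802],
       [  0.    ,   0.    ,   1.    ]]), 'dist_coeffs': array([-0.0339,  0.    ,  0.    ,  0.    ,  0.    ]), 'tool_from_camera': array([[-0.0009,  0.9533,  0.302 , -0.0773],
       [ 0.0003, -0.302 ,  0.9533, -0.1427],
       [ 1.    ,  0.0009,  0.    , -0.001 ],
       [ 0.    ,  0.    ,  0.    ,  1.    ]])}
```

View pics/a_scene.png

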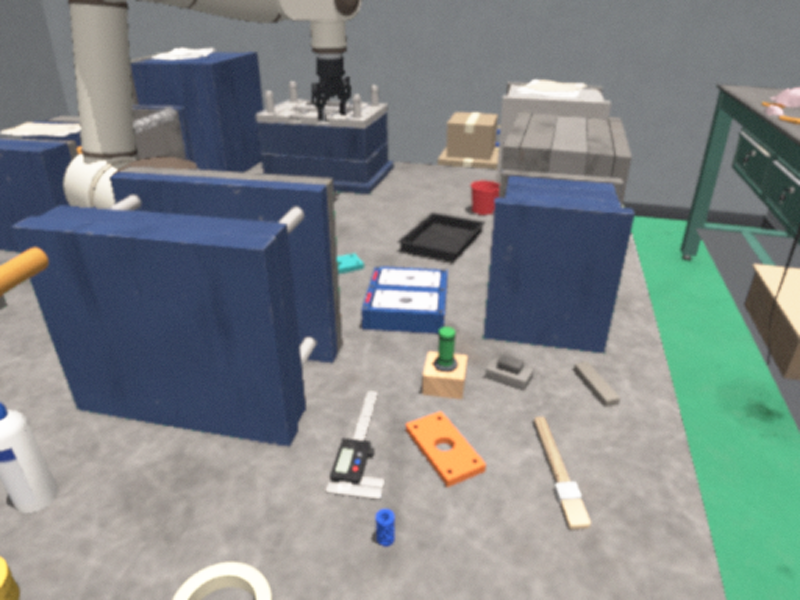

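View pics/a_side.png

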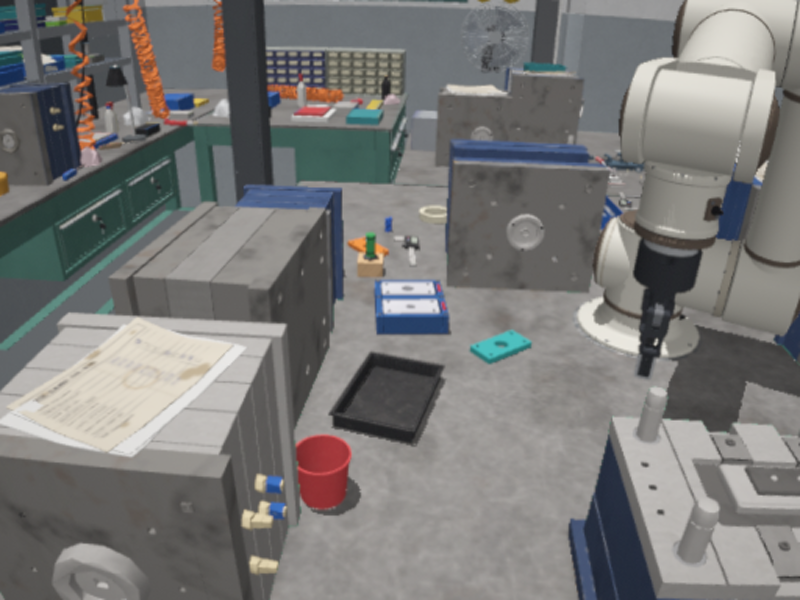

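View pics/a_wrist.png

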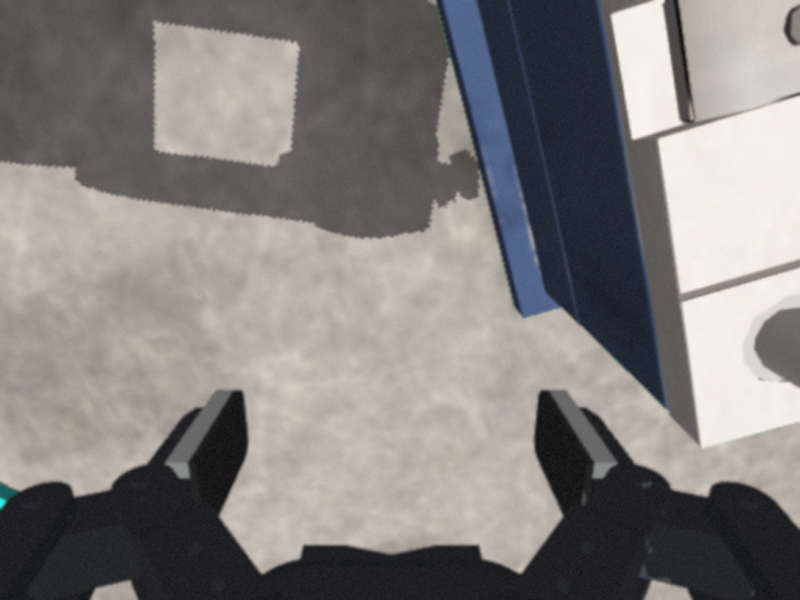

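The scene picture (800x600) shows the nest block with both plates around (407,297), the gauge in its stand at (446,360), the tray at (442,237), the caliper at (355,450) and the core insert probably at (510,370). The orange plate (445,447) and the turquoise one (348,263) are look-alikes. Next I'll locate each of them.

```bash
cat > h.py <<'E'
from plant import ctrl
import cv2,numpy as np
np.set_printoptions(precision=4,suppress=True)
def cam(n,st=None):
    m=ctrl.camera_model(n)
    if n=="wrist":
        st=st or ctrl.observe()
        T=np.eye(4);T[:3,:3]=st["eef_rot"];T[:3,3]=st["eef_pos"]
        T=T@m["tool_from_camera"]; return m["K"],m["dist_coeffs"],T[:3,3],T[:3,:3]
    return m["K"],m["dist_coeffs"],np.array(m["eye"]),np.array(m["attitude"])
def ray(c,uv):
    K,d,e,R=c
    p=cv2.undistortPoints(np.array(uv,float).reshape(-1,1,2),K,d).reshape(-1,2)
    v=np.c_[p,np.ones(len(p))]@R.T
    return e,v
def onz(c,uv,z):
    e,v=ray(c,uv); return e+v*((z-e[2])/v[:,2])[:,None]
def proj(c,P):
    K,d,e,R=c
    P=(np.atleast_2d(P)-e)@R
    return cv2.projectPoints(P,np.zeros(3),np.zeros(3),K,d)[0].reshape(-1,2)
def tri(c1,u1,c2,u2):
    e1,v1=ray(c1,u1);e2,v2=ray(c2,u2);v1=v1[0];v2=v2[0]
    s=np.linalg.lstsq(np.c_[v1,-v2],e2-e1,rcond=None)[0]
    a=e1+s[0]*v1;b=e2+s[1]*v2
    return (a+b)/2,np.linalg.norm(a-b)
def crop(n,im,name,x0,y0,x1,y1,s):
    cv2.imwrite(f"pics/{name}.png",cv2.resize(im[y0:y1,x0:x1,::-1],None,fx=s,fy=s,interpolation=cv2.INTER_CUBIC))
E
python3 - <<'E'
from h import *
C={}
for n in ["scene","side"]:
    im=ctrl.capture(n); C[n]=cam(n)
    if n=="scene": crop(n,im,"b_scene",215,130,355,255,5)
    else: crop(n,im,"b_side",205,140,355,290,4)
    for t in ["nest_block","plate_go","plug_gauge","gauge_stand","tray","core_insert","caliper"]:
        print(n,t,[(np.round(r["uv"],1).tolist(),round(r["confidence"],2)) for r in ctrl.spot_point(t,n)][:4])
print(ctrl.observe()["time_s"])
E
```

```text
scene nest_block [([261.1, 193.8], 0.71)]
scene plate_go [([260.3, 190.6], 0.92), ([284.1, 287.4], 0.87), ([212.7, 173.1], 0.63)]
scene plug_gauge [([284.6, 243.7], 0.85)]
scene gauge_stand [([283.2, 246.6], 0.88)]
scene tray [([284.2, 155.1], 0.8), ([259.2, 197.7], 0.17)]
scene core_insert [([325.2, 238.9], 0.97)]
scene caliper [([234.8, 278.8], 0.67)]
side nest_block [([261.2, 202.2], 0.73)]
side plate_go [([319.7, 222.1], 0.87), ([260.5, 200.4], 0.51), ([234.3, 158.1], 0.43)]
side plug_gauge [([235.8, 173.3], 0.54)]
side gauge_stand [([236.8, 174.7], 0.45)]
side tray [([251.3, 254.8], 0.76), ([238.7, 172.6], 0.18)]
side core_insert [([263.6, 199.3], 0.64)]
side caliper [([259.3, 159.6], 0.42)]
0.95
```

View pics/b_scene.png

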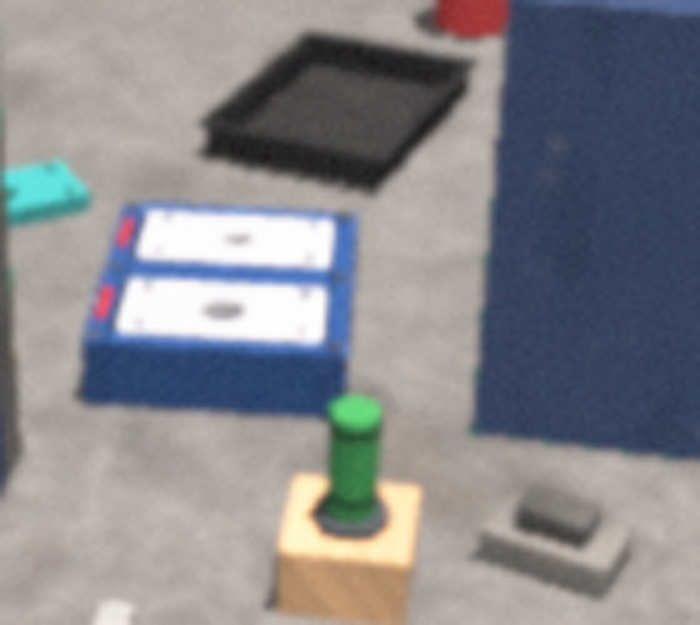

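View pics/b_side.png

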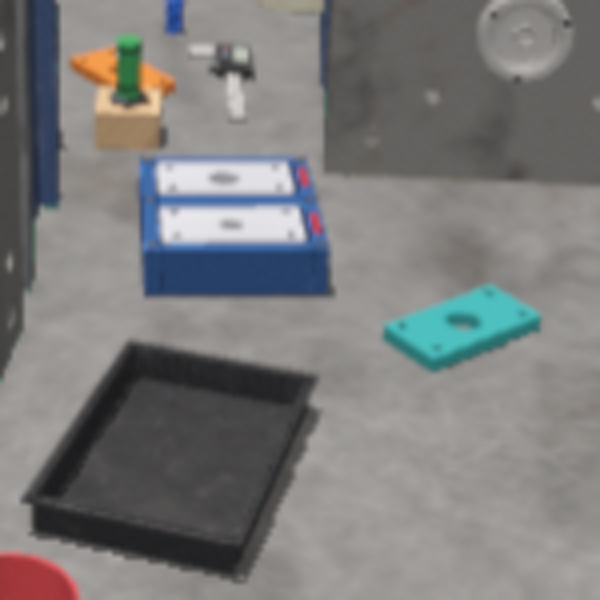

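```bash
python3 - <<'E'
from h import *
a=cam("scene");b=cam("side")
for t,u,v in [("nest",[261.1,193.8],[261.2,202.2]),("gauge",[284.6,243.7],[235.8,173.3]),("stand",[283.2,246.6],[236.8,174.7]),("tray",[284.2,155.1],[251.3,254.8])]:
    print(t,tri(a,u,b,v),onz(a,[u],0)[0],onz(b,[v],0)[0])
print(onz(a,[[325,239],[235,279]],0))
E
```

```text
nest (array([0.5212, 0.0248, 0.0032]), np.float64(3.862417774612026e-05)) [0.52 0.03 0.  ] [0.5215 0.019  0.    ]
gauge (array([ 0.6391, -0.2064,  0.0035]), np.float64(0.0020995148579463206)) [ 0.6374 -0.2021  0.    ] [ 0.641  -0.2139  0.    ]
stand (array([ 0.6358, -0.2096, -0.004 ]), np.float64(0.0011831356243205298)) [ 0.6359 -0.2146  0.    ] [ 0.6353 -0.2008  0.    ]
tray (array([0.5343, 0.3372, 0.0017]), np.float64(0.012213385588243449)) [0.5399 0.3407 0.    ] [0.5285 0.3336 0.    ]
[[ 0.7382 -0.1573  0.    ]
 [ 0.5494 -0.3563  0.    ]]
```

The right (-y) plate's bore looks the larger one in both pictures: in the scene crop (223,311) against (238,239), and in the side crop (222,178) against (231,224). The turquoise and orange plates are decoys. I'll move the wrist camera above the nest and stand.

```bash
cat >> h.py <<'E'
from scipy.spatial.transform import Rotation as Ro
def Rdown(yaw,tilt=0):
    # tool y down, x horizontal at yaw (world); tilt>0: fingers lean toward +tool x (outward)
    R0=np.c_[[np.cos(yaw),np.sin(yaw),0],[0,0,-1],[-np.sin(yaw),np.cos(yaw),0]]
    # x cross y = (c,s,0)x(0,0,-1)=(-s, c,0) ok
    return R0@Ro.from_rotvec([0,0,-tilt]).as_matrix()
def delta(p,R,st=None):
    # nb relative to commanded pose; uses measured pose
    st=st or ctrl.observe()
    A=st["eef_rot"];U,_,V=np.linalg.svd(A);A=U@V
    d=A.T@(np.array(p)-st["eef_pos"]); r=Ro.from_matrix(A.T@R).as_rotvec()
    print("shift",np.round(d,4).tolist(),"turn",np.round(r,4).tolist(),"t",st["time_s"])
E
python3 - <<'E'
from h import *
R=Rdown(0,0.5);print(R)
delta([0.5,-0.05,0.31],Rdown(0))
E
```

```text
[[ 0.8776  0.4794  0.    ]
 [ 0.      0.      1.    ]
 [ 0.4794 -0.8776  0.    ]]
shift [0.4901, -0.0787, -0.4643] turn [0.0001, -0.3218, -0.0] t 0.95
```

Request:
arm_command --rows '[0.02,-0.05,-0.03,0,-0.05,0,1,0.05,-0.08,-0.06,0,-0.1,0,1,0.08,-0.08,-0.09,0,-0.16,0,1,0.11,-0.08,-0.12,0,-0.22,0,1,0.14,-0.08,-0.15,0,-0.28,0,1,0.17,-0.08,-0.18,0,-0.322,0,1,0.2,-0.08,-0.21,0,-0.322,0,1,0.23,-0.08,-0.24,0,-0.322,0,1,0.26,-0.08,-0.27,0,-0.322,0,1,0.29,-0.08,-0.3,0,-0.322,0,1]'

```text
time_s: 1.78
eef_pos: [0.3487, 0.1944, 0.3116]
eef_rot: [[1.0, 0.001, -0.001], [0.001, 0.0, 1.0], [0.001, -1.0, 0.0]]
contact_force: [1.4, 2.2, 0.4]
width: 0.999
```

```bash
python3 - <<'E'
from h import *
delta([0.5,-0.05,0.31],Rdown(0))
E
```

```text
shift [0.1512, 0.0017, -0.2445] turn [-0.0002, 0.0006, 0.0009] t 1.7833
```

Request:
arm_command --rows '[0.02,0,-0.032,0,0,0,1,0.04,0,-0.064,0,0,0,1,0.06,0,-0.096,0,0,0,1,0.08,0,-0.128,0,0,0,1,0.1,0,-0.16,0,0,0,1,0.12,0,-0.192,0,0,0,1,0.138,0,-0.219,0,0,0,1,0.138,0,-0.219,0,0,0,1,0.138,0,-0.219,0,0,0,1,0.138,0,-0.219,0,0,0,1]'

```text
time_s: 2.62
eef_pos: [0.4864, -0.0224, 0.3112]
eef_rot: [[1.0, -0.0, 0.0], [-0.0, 0.0, 1.0], [-0.0, -1.0, 0.0]]
contact_force: [-0.4, 0.6, 0.1]
width: 1.0
```

```bash
python3 - <<'E'
from h import *
st=ctrl.observe(); print(st["eef_pos"],np.abs(st["dq"]).max())
c=cam("wrist",st)
im=ctrl.capture("wrist"); cv2.imwrite("pics/c_raw.png",im[:,:,::-1])
cv2.imwrite("pics/c_wrist.png",cv2.resize(im[:,:,::-1],(800,600),interpolation=cv2.INTER_CUBIC))
for t,z in [("nest_block",0),("plate_go",.032),("plate_tight",.032),("plug_gauge",.01),("gauge_stand",0),("tray",0),("core_insert",0)]:
    print(t,[(np.round(r["uv"],1).tolist(),round(r["confidence"],2),onz(c,[r["uv"]],z)[0]) for r in ctrl.spot_point(t,"wrist")][:3])
E
```

```text
[ 0.4864 -0.0224  0.3112] 0.020951331505884876
nest_block [([271.8, 170.6], 0.91, array([0.5203, 0.0088, 0.    ]))]
plate_go [([42.2, 258.2], 0.8, array([ 0.648 , -0.3363,  0.032 ])), ([374.4, 18.9], 0.77, array([0.3252, 0.1258, 0.032 ])), ([240.8, 181.9], 0.73, array([ 0.5284, -0.0357,  0.032 ]))]
plate_tight [([306.8, 170.3], 0.82, array([0.512, 0.054, 0.032]))]
plug_gauge [([128.0, 243.7], 0.57, array([ 0.6339, -0.2114,  0.01  ]))]
gauge_stand [([131.6, 239.7], 0.72, array([ 0.632 , -0.2091,  0.    ]))]
tray [([492.4, 180.3], 0.65, array([0.5344, 0.3413, 0.    ]))]
core_insert [([160.6, 294.8], 0.94, array([ 0.7334, -0.1722,  0.    ]))]
```

View pics/c_wrist.png

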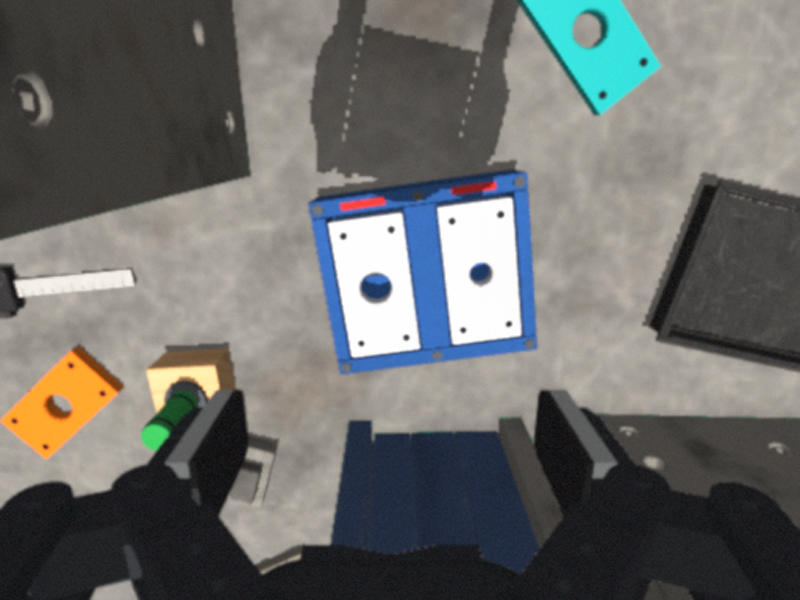

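The wrist picture confirms it. The right plate's bore (376,287) is clearly wider than the left one's (481,273). The gauge is at about (180,405) and the red marks are on the near rim. I'll segment it for precise poses.

```bash
cat > nest.py <<'E'
from h import *
def ell(im,c,box,zt):
    x0,y0,x1,y1=box
    g=cv2.cvtColor(im[y0:y1,x0:x1],cv2.COLOR_RGB2GRAY); g=cv2.resize(g,None,fx=8,fy=8,interpolation=cv2.INTER_CUBIC)
    b=(g<150).astype(np.uint8)
    cs,_=cv2.findContours(b,cv2.RETR_EXTERNAL,cv2.CHAIN_APPROX_NONE)
    k=max(cs,key=cv2.contourArea).reshape(-1,2)
    uv=(k+0.5)/8-0.5+[x0,y0]
    P=onz(c,uv,zt)[:,:2]
    (cx,cy),r=cv2.minEnclosingCircle(P.astype(np.float32)*1000)
    A=np.c_[2*P,np.ones(len(P))];s=np.linalg.lstsq(A,(P**2).sum(1),rcond=None)[0]
    return s[:2],2*np.sqrt(s[2]+s[:2]@s[:2])
E
python3 - <<'E'
from nest import *
c=cam("wrist",None)
im=cv2.imread("pics/c_raw.png")[:,:,::-1]
for b in [(226,168,256,198),(296,162,320,186)]: print(ell(im,c,b,.046))
# white plate masks
w=((im.min(2)>170)).astype(np.uint8)
cs,_=cv2.findContours(w,cv2.RETR_EXTERNAL,cv2.CHAIN_APPROX_NONE)
for k in cs:
    if cv2.contourArea(k)<2000: continue
    P=onz(c,k.reshape(-1,2),.046)[:,:2]
    print(cv2.minAreaRect((P*1000).astype(np.float32)))
print(onz(c,np.array([[318,204],[522,176],[343,372],[533,346]])/1.5625,.046))
# tray
g=ctrl.camera_model("side")
E
```

```text
(array([ 0.5276, -0.0361]), np.float64(0.026036239653798466))
(array([0.515 , 0.0528]), np.float64(0.01831557463915276))
((527.8548583984375, -36.27560043334961), (121.53434753417969, 61.39080810546875), 8.106581687927246)
((515.24072265625, 52.883304595947266), (121.60796356201172, 61.45404052734375), 8.063048362731934)
[[ 0.4574 -0.0819  0.046 ]
 [ 0.4348  0.0817  0.046 ]
 [ 0.607  -0.0656  0.046 ]
 [ 0.5814  0.1033  0.046 ]]
```

```bash
python3 - <<'E'
from h import *
b=cam("side");a=cam("scene")
# mould right bottom edge & top in side view
for lo,hi in [((590,288),(607,165)),((448,288),(450,150))]:
    P=onz(b,[np.array(lo)/1.5625],0)[0]
    e,v=ray(b,[np.array(hi)/1.5625]); v=v[0]; t=(P[1]-e[1])/v[1]; print("base",P,"top",e+t*v)
im=cv2.imread("pics/c_raw.png")[:,:,::-1]; c=cam("wrist")
crop("w",im,"c_gauge",85,210,165,300,8)
hsv=cv2.cvtColor(np.ascontiguousarray(im),cv2.COLOR_RGB2HSV)
g=cv2.inRange(hsv,(50,120,40),(75,255,255)); ys,xs=np.nonzero(g[200:300,60:180]); print(xs.min()+60,xs.max()+60,ys.min()+200,ys.max()+200)
E
```

```text
base [ 0.0712 -0.1855  0.    ] top [ 0.0807 -0.1855  0.318 ]
base [ 0.4327 -0.1377  0.    ] top [ 0.4481 -0.1377  0.3442]
91 125 250 288
```

View pics/c_gauge.png

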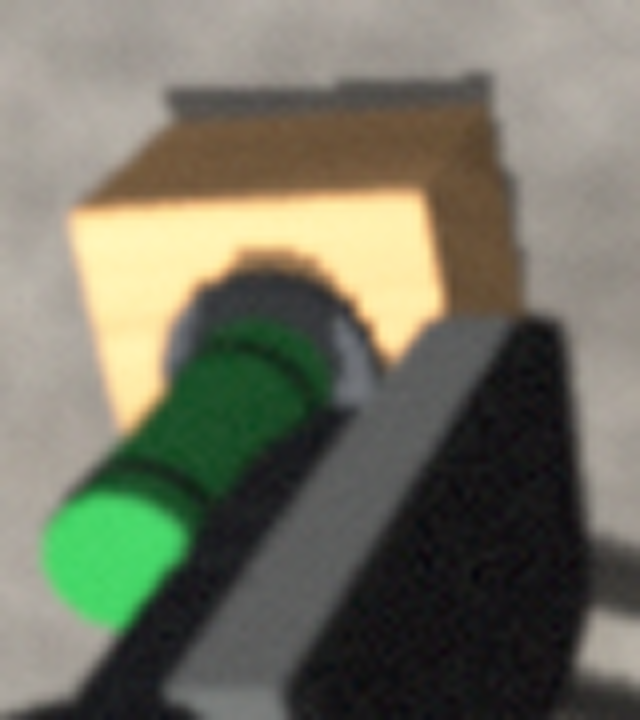

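```bash
python3 - <<'E'
from h import *
c=cam("wrist")
print(onz(c,[[99.1,279.1]],.106), onz(c,np.array([[72,208],[428,188]])/8+[84.5,209.5],.04))
delta([0.55,-0.21,0.26],Rdown(0))
print(ctrl.observe()["joints"])
E
```

```text
[[ 0.6358 -0.2137  0.106 ]] [[ 0.6067 -0.2473  0.04  ]
 [ 0.6024 -0.1823  0.04  ]]
shift [0.0634, 0.0515, -0.1878] turn [0.0002, 0.0009, 0.0003] t 3.0167
[-0.204  -0.0497  1.4875 -0.0001  1.7035 -1.7758]
```

Request:
arm_command --rows '[0.02,0.0,-0.03,0,0,0,1,0.03,0.01,-0.06,0,0,0,1,0.04,0.02,-0.09,0,0,0,1,0.05,0.03,-0.12,0,0,0,1,0.063,0.04,-0.15,0,0,0,1,0.063,0.051,-0.188,0,0,0,1,0.063,0.051,-0.188,0,0,0,1,0.063,0.051,-0.188,0,0,0,1,0.063,0.051,-0.188,0,0,0,1,0.063,0.051,-0.188,0,0,0,1]'

```text
time_s: 3.85
eef_pos: [0.5497, -0.2098, 0.2609]
eef_rot: [[1.0, 0.001, -0.001], [0.001, -0.0, 1.0], [0.001, -1.0, -0.0]]
contact_force: [0.1, 0.2, 0.9]
width: 0.999
```

```bash
python3 - <<'E'
from h import *
st=ctrl.observe(); print(st["eef_pos"],np.abs(st["dq"]).max())
c=cam("wrist",st)
im=ctrl.capture("wrist"); cv2.imwrite("pics/d_raw.png",im[:,:,::-1])
cv2.imwrite("pics/d_wrist.png",cv2.resize(im[:,:,::-1],(800,600),interpolation=cv2.INTER_CUBIC))
im=ctrl.capture("side");cv2.imwrite("pics/d_side.png",cv2.resize(im[:,:,::-1],(800,600),interpolation=cv2.INTER_CUBIC))
E
```

```text
[ 0.5497 -0.2098  0.2609] 0.007430950684699099
```

View pics/d_wrist.png

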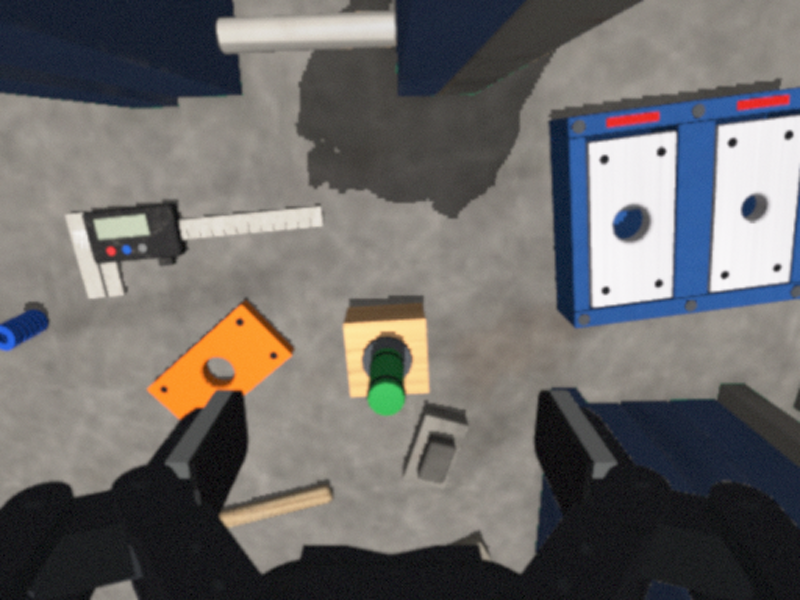

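View pics/d_side.png

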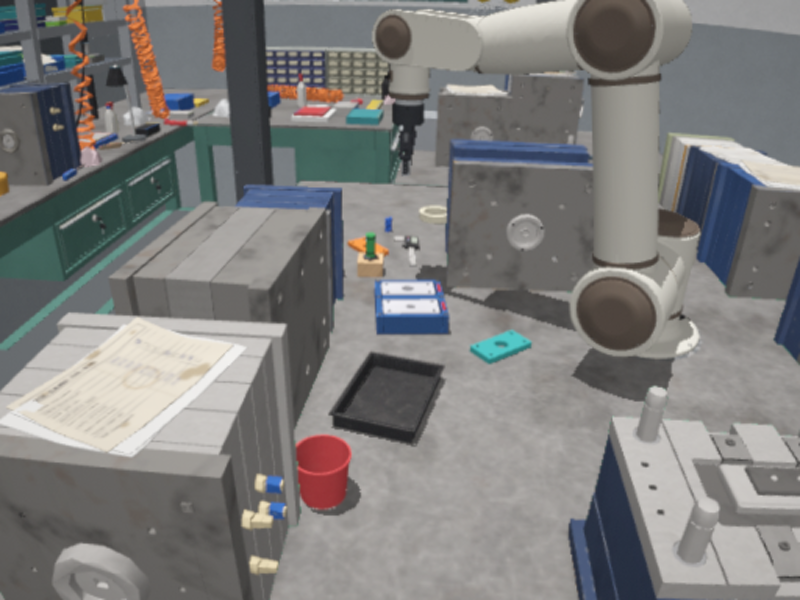

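The gauge in its stand is centred at about (387,365) and nothing crowds it. The forearm sits well above the mould. Now the exact position.

```bash
python3 - <<'E'
from nest import *
c=cam("wrist")
im=np.ascontiguousarray(cv2.imread("pics/d_raw.png")[:,:,::-1])
crop("w",im,"d_g",210,185,285,270,8)
hsv=cv2.cvtColor(im,cv2.COLOR_RGB2HSV)
s=cv2.resize(im[235:275,225:270],None,fx=8,fy=8,interpolation=cv2.INTER_CUBIC)
h=cv2.cvtColor(s,cv2.COLOR_RGB2HSV); m=((h[...,2]>110)&(h[...,0]>45)&(h[...,0]<80)&(h[...,1]>100)).astype(np.uint8)
cs,_=cv2.findContours(m,cv2.RETR_EXTERNAL,cv2.CHAIN_APPROX_NONE); k=max(cs,key=cv2.contourArea).reshape(-1,2)
uv=(k+.5)/8-.5+[225,235]; P=onz(c,uv,.106)[:,:2]
print("disc",P.min(0),P.max(0),(P.min(0)+P.max(0))/2, cv2.minEnclosingCircle((P*1000).astype(np.float32)))
print(onz(c,np.array([[344,323],[427,317],[350,397],[429,391]])/1.5625,.04))
# plates from here
print(ell(im,c,(388,128,420,160),.046))
E
```

```text
disc [ 0.6235 -0.2261] [ 0.6484 -0.2014] [ 0.636  -0.2137] ((635.88916015625, -213.86448669433594), 12.734718322753906)
[[ 0.607  -0.2466  0.04  ]
 [ 0.6019 -0.1823  0.04  ]
 [ 0.6714 -0.2434  0.04  ]
 [ 0.6658 -0.1791  0.04  ]]
(array([ 0.5274, -0.037 ]), np.float64(0.026986106583514764))
```

View pics/d_g.png

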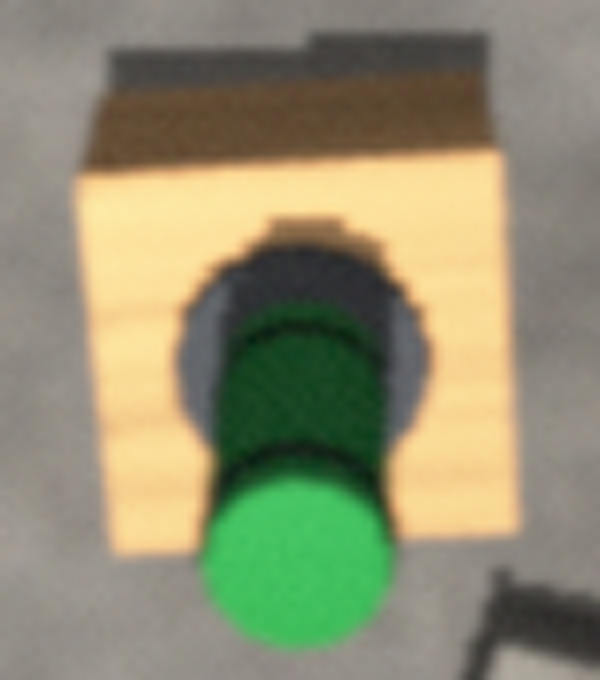

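Request:
arm_command --rows '[0.03,0,-0.002,0,0,0,1,0.06,0.02,-0.004,0,0,0,1,0.086,0.05,-0.004,0,0,0,1,0.086,0.08,-0.004,0,0,0,1,0.086,0.11,-0.004,0,0,0,1,0.086,0.14,-0.004,0,0,0,1,0.086,0.17,-0.004,0,0,0,1,0.086,0.2,-0.004,0,0,0,1,0.086,0.2,-0.004,0,0,0,1,0.086,0.2,-0.004,0,0,0,1]'

```text
time_s: 4.78
eef_pos: [0.6353, -0.2138, 0.0601]
eef_rot: [[1.0, -0.002, -0.001], [0.001, 0.001, 1.0], [-0.002, -1.0, 0.001]]
contact_force: [0.3, -0.2, 0.4]
width: 1.003
```

```bash
python3 - <<'E'
from h import *
st=ctrl.observe(); print(st["eef_pos"],st["contact_force"])
delta([.636,-.2137,.061],Rdown(0))
im=ctrl.capture("wrist");cv2.imwrite("pics/e_w.png",cv2.resize(im[:,:,::-1],(800,600),interpolation=cv2.INTER_CUBIC))
E
```

```text
[ 0.6353 -0.2138  0.0601] [ 0.294  -0.1913  0.4363]
shift [0.0007, -0.0009, 0.0001] turn [-0.0007, 0.001, -0.0017] t 4.7833
```

View pics/e_w.png

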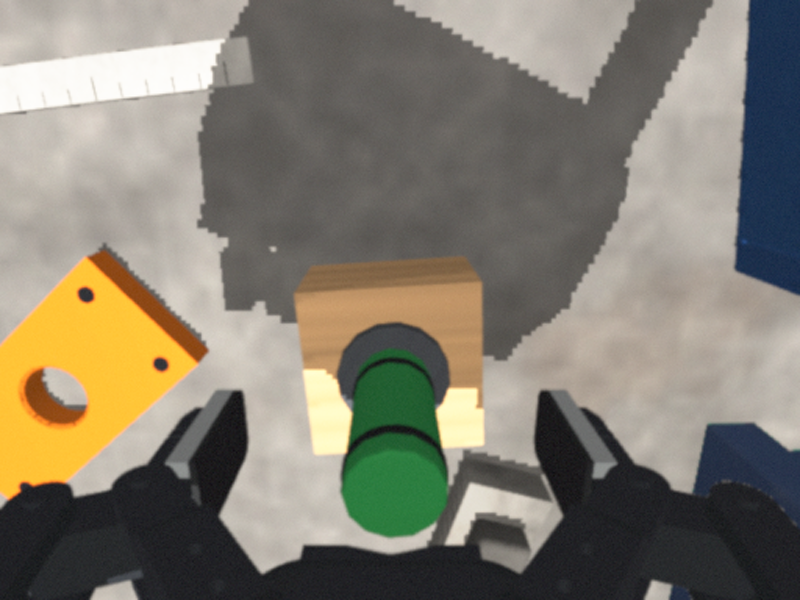

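The handle (395,440) stands midway between the fingers (244 and 538). I'll close on it.

Request:
arm_command --rows '[0.001,0,0,0,0,0,0.6,0.001,0,0,0,0,0,0.4,0.001,0,0,0,0,0,0.2,0.001,0,0,0,0,0,0,0.001,0,0,0,0,0,0,0.001,0,0,0,0,0,0,0.001,0,0,0,0,0,0,0.001,0,0,0,0,0,0,0.001,0,0,0,0,0,0,0.001,0,0,0,0,0,0]' --newtons 60

```text
time_s: 5.67
eef_pos: [0.6368, -0.2148, 0.0611]
eef_rot: [[1.0, 0.001, -0.0], [0.0, -0.0, 1.0], [0.001, -1.0, -0.0]]
contact_force: [-1.8, 0.9, 5.6]
width: 0.291
```

Request:
arm_command --rows '[0,-0.015,0,0,0,0,0,0,-0.04,0,0,0,0,0,0,-0.07,0,0,0,0,0,-0.01,-0.09,0.02,0,0,0,0,-0.03,-0.1,0.05,0,0,0,0,-0.05,-0.1,0.08,0,0,0,0,-0.07,-0.1,0.11,0,0,0,0,-0.09,-0.1,0.145,0,0,0,0,-0.108,-0.1,0.178,0,0,0,0,-0.108,-0.1,0.178,0,0,0,0]'

```text
time_s: 6.5
eef_pos: [0.5258, -0.0322, 0.1607]
eef_rot: [[1.0, -0.0, -0.003], [0.003, 0.001, 1.0], [-0.0, -1.0, 0.001]]
contact_force: [-0.7, -0.8, -1.0]
width: 0.291
```

Request:
arm_command --rows '[0,0,0,0,0,0,0,0,0.005,0,0,0,0,0,0,0.01,0,0,0,0,0,0,0.015,0,0,0,0,0,0,0.015,0,0,0,0,0,0,0.015,0,0,0,0,0,0,0.015,0,0,0,0,0,0,0.015,0,0,0,0,0,0,0.015,0,0,0,0,0,0,0.015,0,0,0,0,0]'

```text
time_s: 7.33
eef_pos: [0.5286, -0.0367, 0.1455]
eef_rot: [[1.0, 0.0, -0.0], [0.0, -0.0, 1.0], [0.0, -1.0, -0.0]]
contact_force: [0.1, 1.2, -2.6]
width: 0.286
```

```bash
python3 - <<'E'
from h import *
st=ctrl.observe(); print(st["eef_pos"],st["contact_force"],st["width"])
im=ctrl.capture("wrist");cv2.imwrite("pics/f_raw.png",im[:,:,::-1]);cv2.imwrite("pics/f_w.png",cv2.resize(im[:,:,::-1],(800,600),interpolation=cv2.INTER_CUBIC))
im=ctrl.capture("scene");crop("",im,"f_scene",215,130,315,220,7)
im=ctrl.capture("side");crop("",im,"f_side",215,140,325,230,7)
E
```

```text
[ 0.5286 -0.0367  0.1455] [ 0.0678  1.1555 -2.6207] 0.28615868015503604
```

View pics/f_w.png

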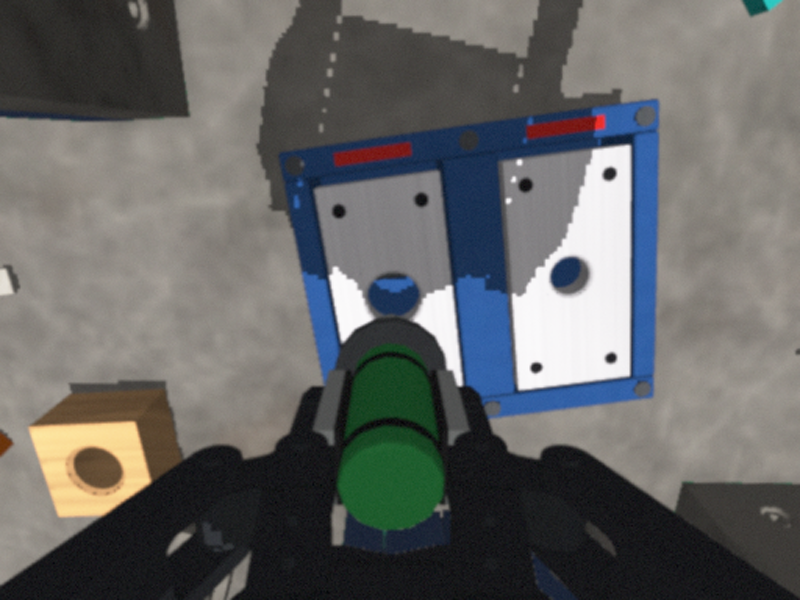

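View pics/f_scene.png

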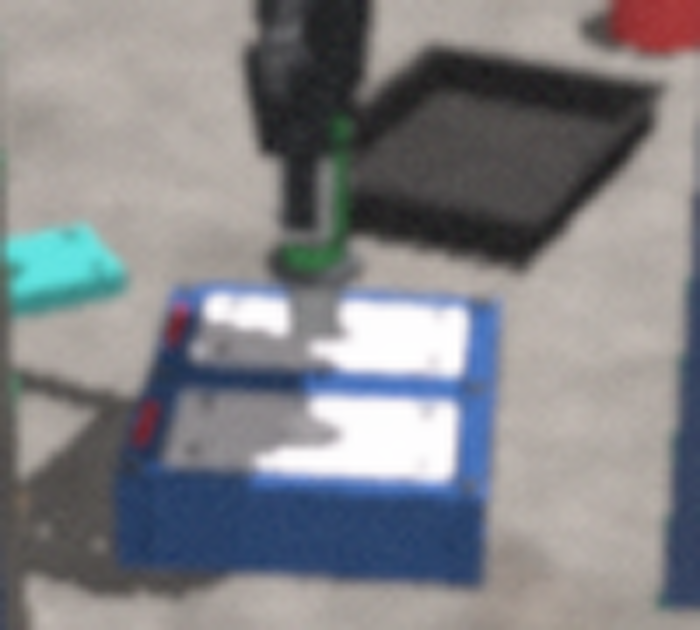

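View pics/f_side.png

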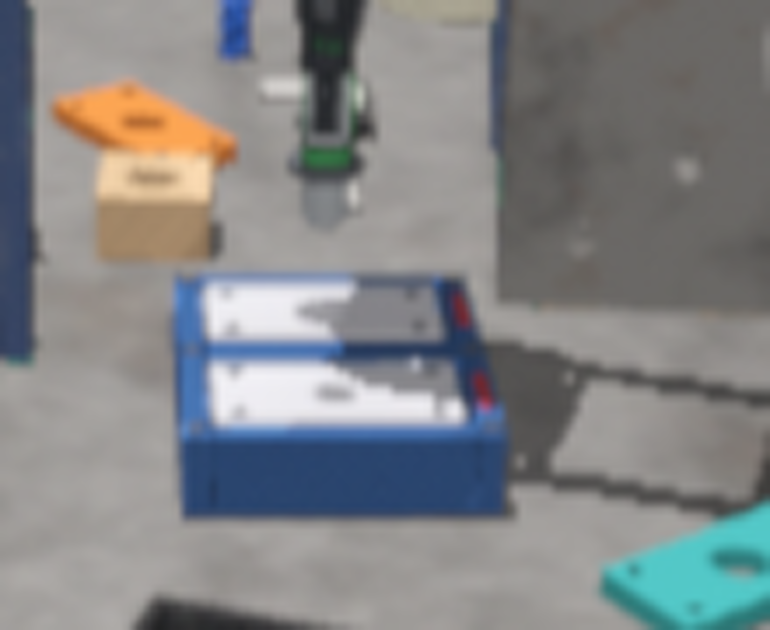

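```bash
python3 - <<'E'
from nest import *
c=cam("wrist");st=ctrl.observe()
im=np.ascontiguousarray(cv2.imread("pics/f_raw.png")[:,:,::-1])
x0,y0,x1,y1=205,265,295,345
s=cv2.resize(im[y0:y1,x0:x1],None,fx=8,fy=8,interpolation=cv2.INTER_CUBIC)
cv2.imwrite("pics/f_top.png",s[:,:,::-1])
h=cv2.cvtColor(s,cv2.COLOR_RGB2HSV); m=((h[...,2]>80)&(h[...,0]>45)&(h[...,0]<80)&(h[...,1]>100)).astype(np.uint8)
cs,_=cv2.findContours(m,cv2.RETR_EXTERNAL,cv2.CHAIN_APPROX_NONE); k=max(cs,key=cv2.contourArea).reshape(-1,2)
uv=(k+.5)/8-.5+[x0,y0]; 
P=onz(c,uv,st["eef_pos"][2]+.045)[:,:2]; print(P.min(0),P.max(0),(P.min(0)+P.max(0))/2)
P=P[P[:,0]>np.percentile(P[:,0],40)]
A=np.c_[2*P,np.ones(len(P))];q=np.linalg.lstsq(A,(P**2).sum(1),rcond=None)[0];print(q[:2],np.sqrt(q[2]+q[:2]@q[:2]),st["eef_pos"])
# collar: radius 20, z = tcp-.015 top
E
```

```text
[ 0.5155 -0.0498] [ 0.5408 -0.0255] [ 0.5281 -0.0376]
[ 0.5281 -0.0376] 0.012032406746703132 [ 0.5286 -0.0367  0.1454]
```

View pics/f_top.png

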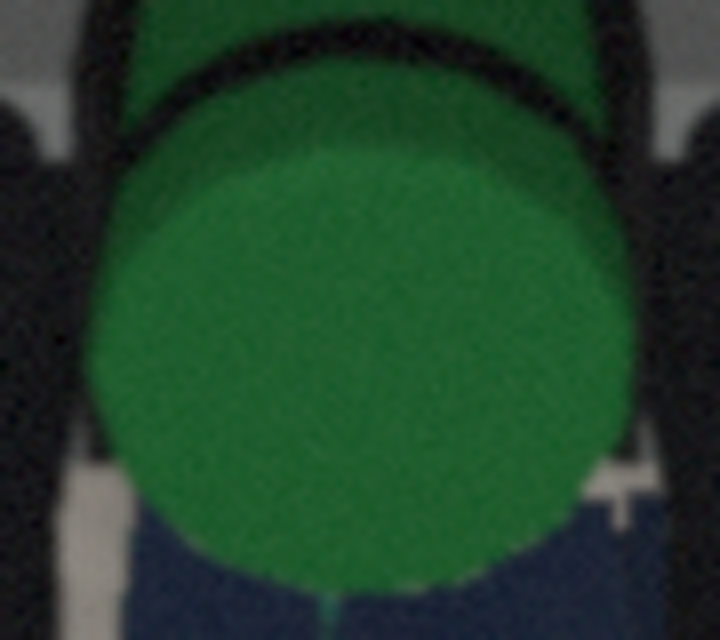

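```bash
python3 - <<'E'
from nest import *
c=cam("wrist")
im=np.ascontiguousarray(cv2.imread("pics/f_raw.png")[:,:,::-1])
p,d=ell(im,c,(348,158,382,192),.046);print(p,d, p+.09*np.array([np.sin(.141),-np.cos(.141)]))
# right bore: upper arc
g=cv2.GaussianBlur(cv2.cvtColor(im,cv2.COLOR_RGB2GRAY),(0,0),1)
# edges of the right plate: screws near end (339,211),(421,200) ; far screws left plate
print(onz(c,np.array([[339,211],[421,200],[526,185],[610,173.5],[536,368],[611,358]])/1.5625,.046))
print(onz(c,np.array([[367,297],[420,293],[393,273]])/1.5625,.046))
E
```

```text
[0.5147 0.0522] 0.01956213625630521 [ 0.5274 -0.0369]
[[ 0.4831 -0.0624  0.046 ]
 [ 0.4778 -0.023   0.046 ]
 [ 0.4706  0.0269  0.046 ]
 [ 0.4649  0.0666  0.046 ]
 [ 0.5661  0.0401  0.046 ]
 [ 0.5603  0.0798  0.046 ]]
[[ 0.5265 -0.0495  0.046 ]
 [ 0.5243 -0.0226  0.046 ]
 [ 0.5139 -0.0363  0.046 ]]
```

The gauge axis is within 1 mm of the right bore's axis. I'll correct that and lower it.

Request:
arm_command --rows '[-0.001,0.02,0.001,0,0,0,0,-0.001,0.04,0.001,0,0,0,0,-0.001,0.045,0.001,0,0,0,0,-0.001,0.049,0.001,0,0,0,0,-0.001,0.053,0.001,0,0,0,0,-0.001,0.057,0.001,0,0,0,0,-0.001,0.061,0.001,0,0,0,0,-0.001,0.061,0.001,0,0,0,0,-0.001,0.061,0.001,0,0,0,0,-0.001,0.061,0.001,0,0,0,0]'

```text
time_s: 8.32
eef_pos: [0.5278, -0.0357, 0.0847]
eef_rot: [[1.0, 0.0, -0.0], [0.0, -0.0, 1.0], [0.0, -1.0, -0.0]]
contact_force: [0.2, -0.2, -2.0]
width: 0.29
```

Request:
arm_command --rows '[0,0.003,0,0,0,0,0,0,0.006,0,0,0,0,0,0,0.009,0,0,0,0,0,0,0.012,0,0,0,0,0,0,0.014,0,0,0,0,0,0,0.014,0,0,0,0,0,0,0.014,0,0,0,0,0,0,0.014,0,0,0,0,0,0,0.014,0,0,0,0,0,0,0.014,0,0,0,0,0]'

```text
time_s: 9.15
eef_pos: [0.5276, -0.0357, 0.0704]
eef_rot: [[1.0, 0.0, -0.0], [0.0, -0.0, 1.0], [0.0, -1.0, -0.0]]
contact_force: [0.3, -0.4, -1.2]
width: 0.29
```

```bash
python3 - <<'E'
from h import *
st=ctrl.observe(); print(st["eef_pos"],st["contact_force"],st["width"])
im=ctrl.capture("wrist");cv2.imwrite("pics/g_w.png",cv2.resize(im[:,:,::-1],(800,600),interpolation=cv2.INTER_CUBIC))
im=ctrl.capture("scene");crop("",im,"g_scene",215,130,315,220,7)
E
```

```text
[ 0.5276 -0.0357  0.0704] [ 0.2788 -0.3679 -1.1525] 0.2900743299368607
```

View pics/g_w.png

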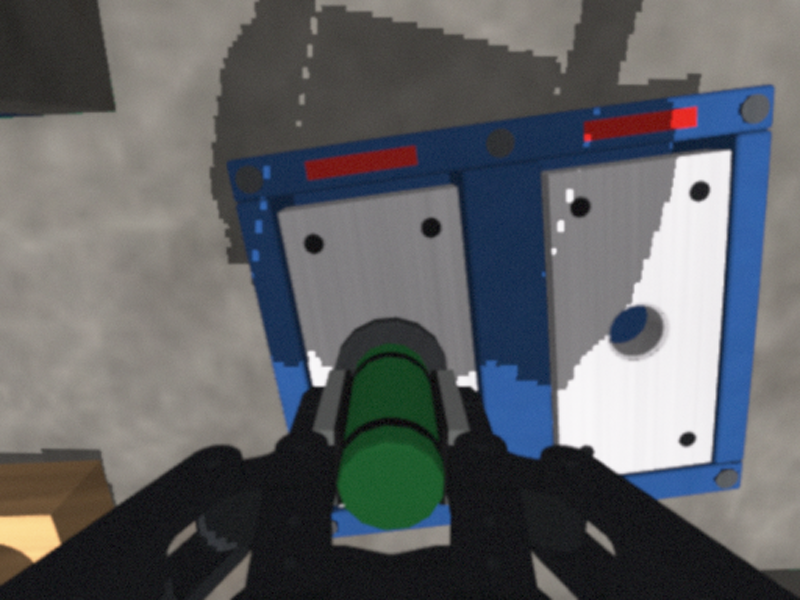

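View pics/g_scene.png

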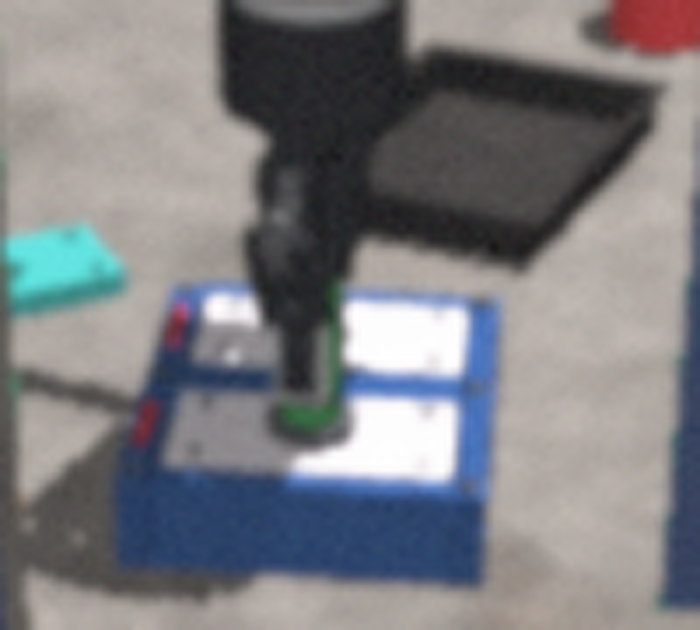

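The collar sits on the right plate at wrist (390,350) with no contact force, so the plug went fully in. The right plate is the good one. I'll lift out while I measure the stand's empty hole.

Request:
arm_command --rows '[0,-0.01,0,0,0,0,0,0,-0.02,0,0,0,0,0,0,-0.035,0,0,0,0,0,0,-0.055,0,0,0,0,0,0,-0.08,0,0,0,0,0,0,-0.095,0,0,0,0,0,0.03,-0.095,-0.04,0,0,0,0,0.05,-0.095,-0.07,0,0,0,0,0.07,-0.095,-0.11,0,0,0,0,0.09,-0.095,-0.14,0,0,0,0]'

```text
time_s: 10.08
eef_pos: [0.6182, -0.1774, 0.1669]
eef_rot: [[1.0, 0.001, -0.001], [0.001, -0.001, 1.0], [0.001, -1.0, -0.001]]
contact_force: [0.6, 0.3, -0.6]
width: 0.289
```

```bash
python3 - <<'E'
from nest import *
st=dict(eef_pos=np.array([.5286,-.0367,.1455]),eef_rot=Rdown(0)); c=cam("wrist",st)
im=np.ascontiguousarray(cv2.imread("pics/f_raw.png")[:,:,::-1])
crop("",im,"f_st",15,240,125,340,6)
for t in (110,140,150): pass
print(onz(c,np.array([[30,427],[136,420],[56,517],[157,508],[97,470]])/1.5625,.04))
E
```

```text
[[ 0.6075 -0.2466  0.04  ]
 [ 0.6021 -0.1828  0.04  ]
 [ 0.6716 -0.2451  0.04  ]
 [ 0.6634 -0.1799  0.04  ]
 [ 0.6364 -0.2121  0.04  ]]
```

View pics/f_st.png

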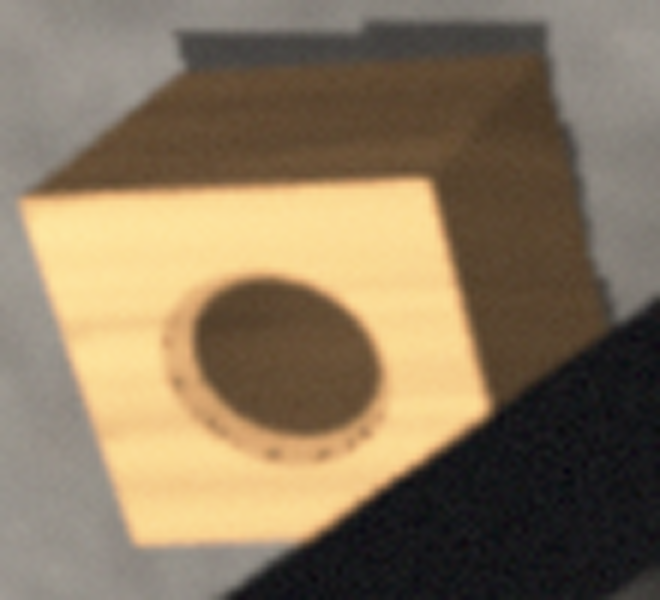

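Request:
arm_command --rows '[0.018,0,-0.035,0,0,0,0,0.018,0,-0.035,0,0,0,0,0.018,0.01,-0.035,0,0,0,0,0.018,0.03,-0.035,0,0,0,0,0.018,0.045,-0.035,0,0,0,0,0.018,0.058,-0.035,0,0,0,0,0.018,0.063,-0.035,0,0,0,0,0.018,0.063,-0.035,0,0,0,0,0.018,0.063,-0.035,0,0,0,0,0.018,0.063,-0.035,0,0,0,0]'

```text
time_s: 10.92
eef_pos: [0.636, -0.2106, 0.1036]
eef_rot: [[1.0, 0.001, -0.0], [0.0, -0.001, 1.0], [0.001, -1.0, -0.001]]
contact_force: [0.8, -0.3, -1.6]
width: 0.29
```

```bash
python3 - <<'E'
from h import *
delta([.6369,-.2125,.1],Rdown(0))
im=ctrl.capture("side");crop("",im,"h_side",205,130,305,220,7)
im=ctrl.capture("scene");crop("",im,"h_scene",235,185,335,275,7)
E
```

```text
shift [0.0009, 0.0036, -0.0019] turn [0.0008, 0.0005, 0.0014] t 10.9167
```

View pics/h_scene.png

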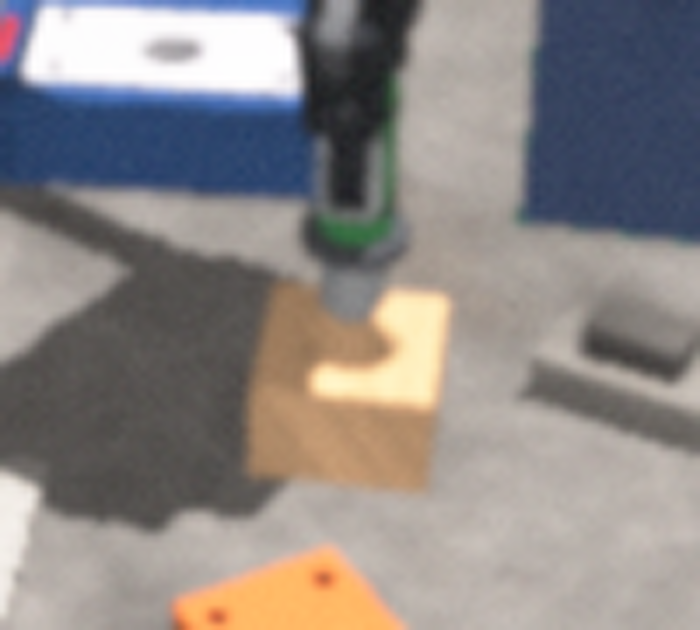

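The plug hangs just above the stand hole. I'll lower it.

Request:
arm_command --rows '[0.001,0.005,-0.002,0,0,0,0,0.001,0.01,-0.002,0,0,0,0,0.001,0.015,-0.002,0,0,0,0,0.001,0.02,-0.002,0,0,0,0,0.001,0.025,-0.002,0,0,0,0,0.001,0.03,-0.002,0,0,0,0,0.001,0.035,-0.002,0,0,0,0,0.001,0.039,-0.002,0,0,0,0,0.001,0.041,-0.002,0,0,0,0,0.001,0.041,-0.002,0,0,0,0]'

```text
time_s: 11.85
eef_pos: [0.6366, -0.2126, 0.0613]
eef_rot: [[1.0, 0.0, -0.0], [0.0, -0.0, 1.0], [0.0, -1.0, -0.0]]
contact_force: [-0.2, 0.1, -2.0]
width: 0.286
```

Request:
arm_command --rows '[0,0.0005,0,0,0,0,0.35,0,0.0005,0,0,0,0,0.5,0,0.0005,0,0,0,0,0.65,0,0.0005,0,0,0,0,0.65,0,0.0005,0,0,0,0,0.65,0,0.0005,0,0,0,0,0.65,0,-0.02,0,0,0,0,0.65,0,-0.05,0,0,0,0,0.65,0,-0.09,0,0,0,0,0.65,0,-0.12,0,0,0,0,0.65]'

```text
time_s: 12.68
eef_pos: [0.6366, -0.2126, 0.1841]
eef_rot: [[1.0, 0.001, -0.0], [0.0, -0.001, 1.0], [0.001, -1.0, -0.001]]
contact_force: [0.2, -0.3, 1.1]
width: 0.655
```

```bash
python3 - <<'E'
from h import *
im=ctrl.capture("side");crop("",im,"i_side",205,130,305,220,7)
im=ctrl.capture("scene");crop("",im,"i_scene",235,185,335,275,7)
delta([0.47,-.045,.18],Rdown(0.141))
E
```

```text
shift [-0.1682, 0.0057, 0.1684] turn [0.0042, -0.1408, 0.0074] t 12.7833
```

View pics/i_scene.png

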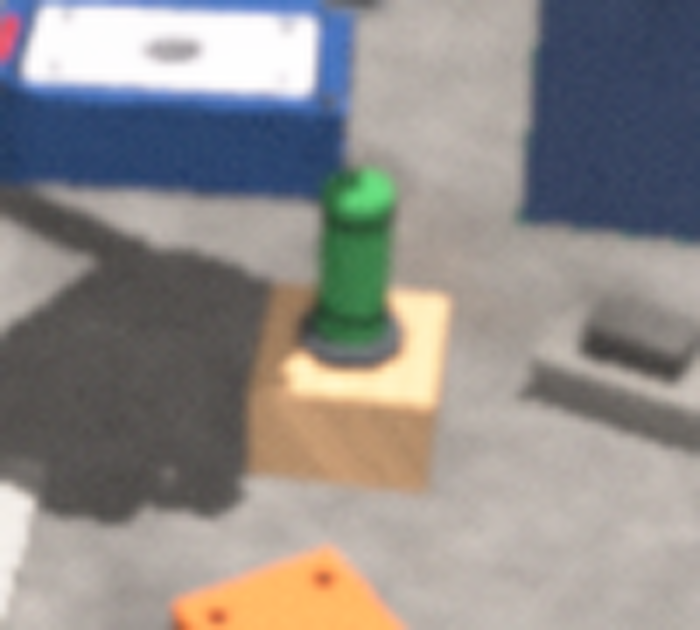

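View pics/i_side.png

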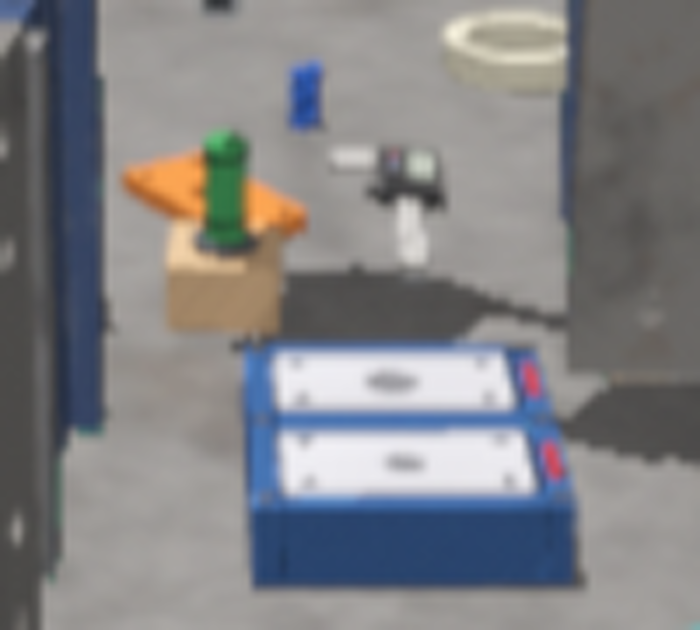

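The gauge is seated, collar on the stand and upright, and let go. Next I'll shut the gripper and go above the right plate's near end.

Request:
arm_command --rows '[-0.02,0,0.022,0,-0.02,0,0.3,-0.04,0,0.044,0,-0.04,0,0.2,-0.065,0,0.07,0,-0.06,0,0,-0.09,0,0.1,0,-0.09,0,0,-0.115,0.02,0.13,0,-0.12,0,0,-0.14,0.05,0.15,0,-0.141,0,0,-0.154,0.08,0.169,0,-0.141,0,0,-0.154,0.1,0.169,0,-0.141,0,0,-0.154,0.11,0.169,0,-0.141,0,0,-0.154,0.11,0.169,0,-0.141,0,0]'

```text
time_s: 13.62
eef_pos: [0.4818, -0.0435, 0.0697]
eef_rot: [[0.99, -0.003, -0.141], [0.141, 0.0, 0.99], [-0.002, -1.0, 0.001]]
contact_force: [-1.1, 0.5, 0.7]
width: -0.001
```

```bash
python3 - <<'E'
from h import *
delta([.4828,-.0432,.06],Rdown(.141))
st=ctrl.observe();print(st["eef_pos"],st["contact_force"],st["width"])
im=ctrl.capture("wrist");cv2.imwrite("pics/j_w.png",cv2.resize(im[:,:,::-1],(800,600),interpolation=cv2.INTER_CUBIC))
E
```

```text
shift [0.001, 0.0097, 0.0001] turn [-0.0008, 0.0005, -0.0024] t 13.6167
[ 0.4818 -0.0435  0.0697] [-1.0805  0.4988  0.7184] -0.0009145429227888153
```

View pics/j_w.png

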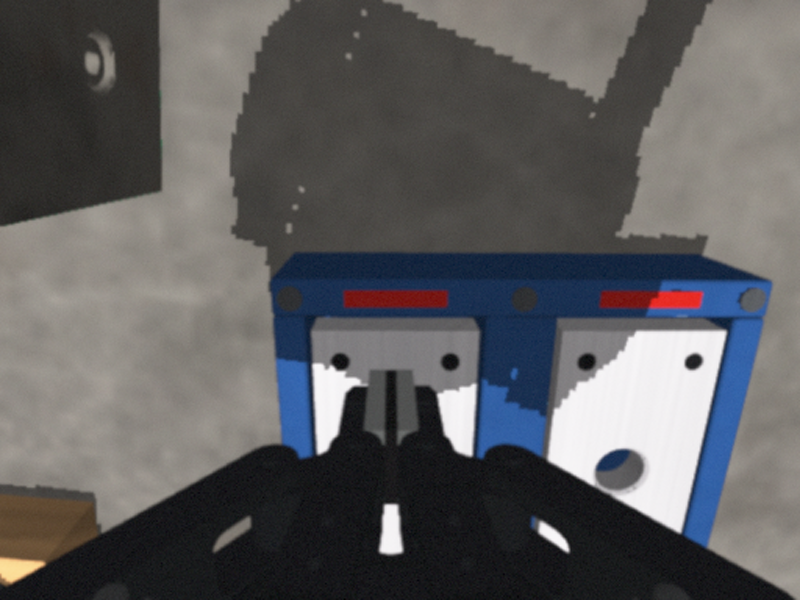

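The shut fingertips at (391,371) are centred over the near end, between the screws at (340,361) and (451,361). I'll press.

Request:
arm_command --rows '[0.001,0.01,0,0,0,0,0,0.001,0.018,0,0,0,0,0,0.001,0.021,0,0,0,0,0,0.001,0.024,0,0,0,0,0,0.001,0.026,0,0,0,0,0,0.001,0.028,0,0,0,0,0,0.001,0.03,0,0,0,0,0,0.001,0.032,0,0,0,0,0,0.001,0.034,0,0,0,0,0,0.001,0.034,0,0,0,0,0]'

```text
time_s: 14.5
eef_pos: [0.4828, -0.0437, 0.0372]
eef_rot: [[0.99, -0.002, -0.141], [0.141, -0.0, 0.99], [-0.002, -1.0, -0.0]]
contact_force: [-5.2, -1.7, 4.4]
width: 0.001
```

```bash
python3 - <<'E'
from h import *
st=ctrl.observe();print(st["eef_pos"],st["contact_force"],st["moment"])
im=ctrl.capture("wrist");cv2.imwrite("pics/k_w.png",cv2.resize(im[:,:,::-1],(800,600),interpolation=cv2.INTER_CUBIC))
im=ctrl.capture("scene");crop("",im,"k_scene",215,130,315,220,7)
E
```

```text
[ 0.4828 -0.0437  0.0372] [-5.1505 -1.741   4.4371] [-0.3177  1.0123 -0.03  ]
```

View pics/k_w.png

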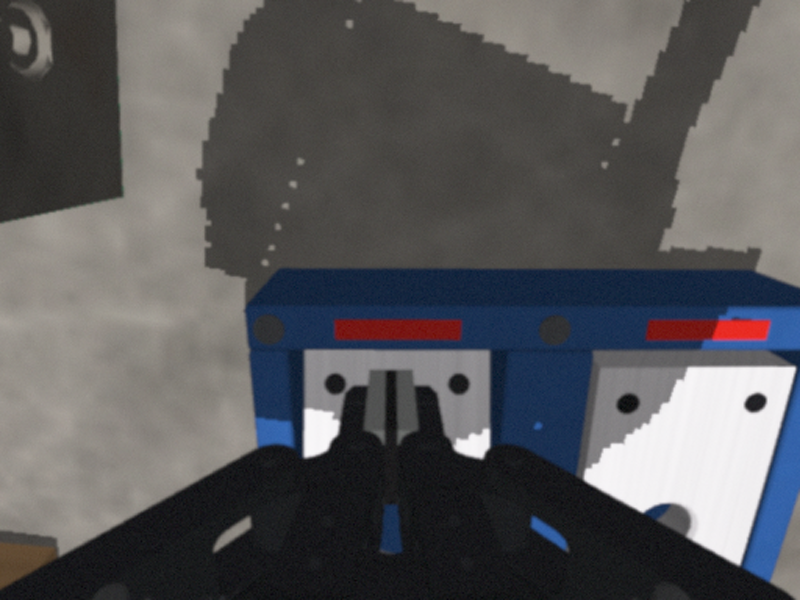

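View pics/k_scene.png

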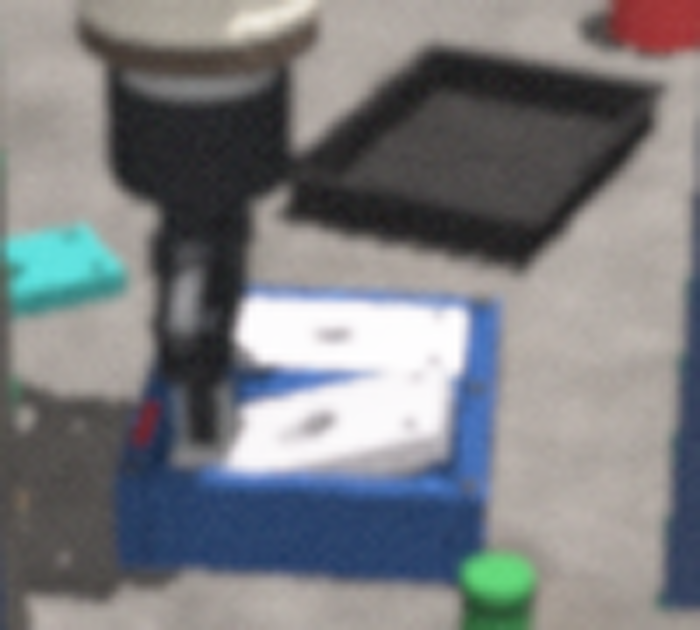

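The good plate is tipping up, with its far end at scene (450,400). I'll press a little more.

Request:
arm_command --rows '[0,0.001,0,0,0,0,0,0,0.002,0,0,0,0,0,0,0.003,0,0,0,0,0,0,0.004,0,0,0,0,0,0,0.004,0,0,0,0,0,0,0.004,0,0,0,0,0,0,0.004,0,0,0,0,0,0,-0.01,0,0,0,0,0,0,-0.04,0,0,0,0,0,0,-0.08,0,0,0,0,0]'

```text
time_s: 15.43
eef_pos: [0.4823, -0.0432, 0.1163]
eef_rot: [[0.99, -0.004, -0.141], [0.141, 0.001, 0.99], [-0.004, -1.0, 0.002]]
contact_force: [1.7, 0.3, -0.0]
width: 0.003
```

Request:
arm_command --rows '[0,-0.03,0,0,0,0,0.2,0,-0.06,0,0,0,0,0.5,0,-0.09,0,0,0,0,1,0,-0.11,0,0,0,0,1,0,-0.11,0,0,0,0,1,0,-0.11,0,0,0,0,1,0,-0.11,0,0,0,0,1,0,-0.11,0,0,0,0,1,0,-0.11,0,0,0,0,1,0,-0.11,0,0,0,0,1]'

```text
time_s: 16.27
eef_pos: [0.4833, -0.0434, 0.2266]
eef_rot: [[0.99, -0.001, -0.141], [0.141, 0.0, 0.99], [-0.001, -1.0, 0.0]]
contact_force: [0.0, -0.2, -0.2]
width: 1.001
```

```bash
python3 - <<'E'
from h import *
st=ctrl.observe();print(st["eef_pos"],st["contact_force"],st["time_s"])
im=ctrl.capture("wrist");cv2.imwrite("pics/l_raw.png",im[:,:,::-1]);cv2.imwrite("pics/l_w.png",cv2.resize(im[:,:,::-1],(800,600),interpolation=cv2.INTER_CUBIC))
im=ctrl.capture("scene");crop("",im,"l_scene",215,130,315,220,7)
im=ctrl.capture("side");crop("",im,"l_side",215,170,305,250,7)
E
```

```text
[ 0.4833 -0.0434  0.2266] [ 0.0091 -0.2236 -0.2257] 16.2667
```

View pics/l_w.png

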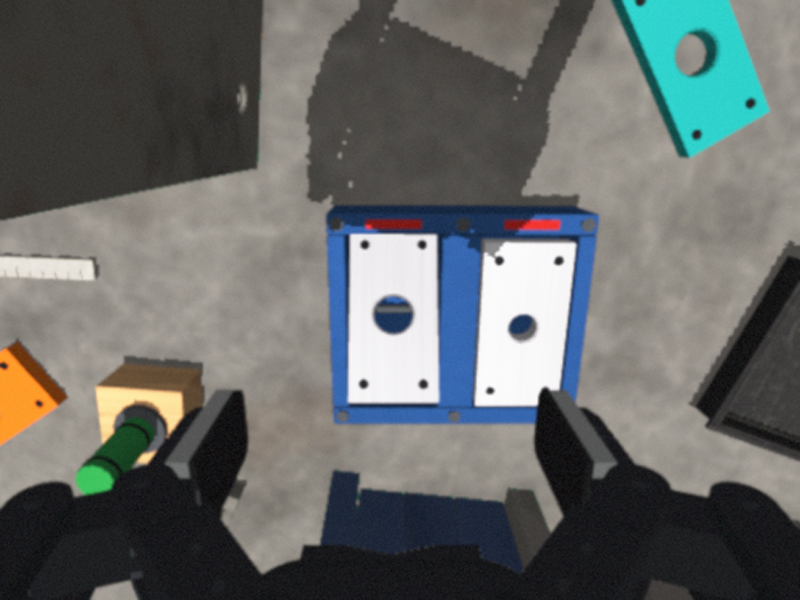

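View pics/l_scene.png

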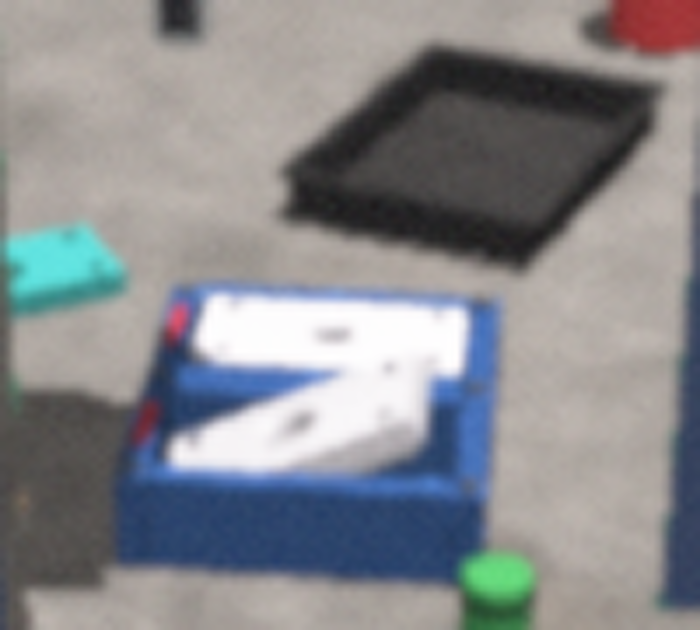

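View pics/l_side.png

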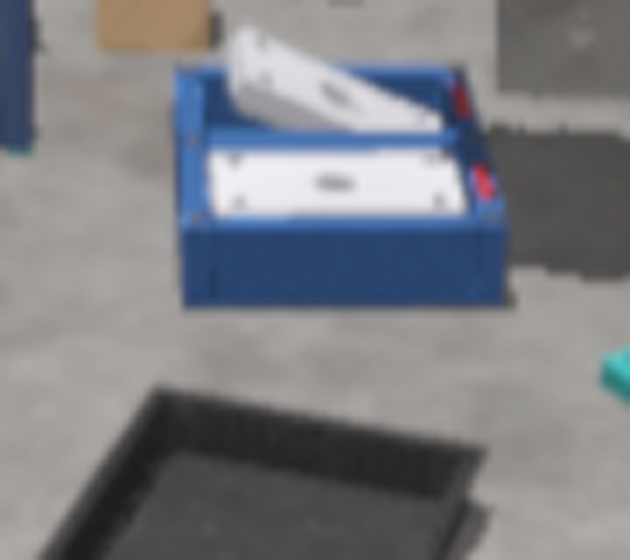

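The good plate has tipped, its far end clear of the nest in both side crops, and the left plate is level. I'll fit its tilted pose from the screw holes in the wrist picture.

```bash
python3 - <<'E'
from h import *
from scipy.optimize import least_squares
c=cam("wrist")
im=np.ascontiguousarray(cv2.imread("pics/l_raw.png")[:,:,::-1]);g=cv2.cvtColor(im,cv2.COLOR_RGB2GRAY).astype(float)
def cen(x,y,r=4):
    x/=1.5625;y/=1.5625;xi,yi=int(round(x)),int(round(y))
    w=np.clip(170-g[yi-r:yi+r+1,xi-r:xi+r+1],0,None);Y,X=np.mgrid[yi-r:yi+r+1,xi-r:xi+r+1]
    return [(w*X).sum()/w.sum(),(w*Y).sum()/w.sum()]
pts=lambda l:np.array([cen(*p) for p in l])
L=pts([(500,260),(559,261),(490,391)]);
print("left level screws",onz(c,L,.046))
U=pts([(365,244),(422,244),(364,384),(424,384)])
O=np.array([[-48,-20,14],[-48,20,14],[48,-20,14],[48,20,14]])/1000.
def f(q):
    R=Ro.from_euler("ZY",[q[3],-q[4]]).as_matrix()
    return (proj(c,O@R.T+q[:3])-U).ravel()
s=least_squares(f,[.527,-.037,.036,.141,.4]);print(s.x,s.fun)
# constrained: hinge at 10mm to -x of middle at z .032: plate may slide along bed by d
h0=np.array([.5274-.0099,-.0369-.0014,.032])
def f2(q):
    th,d,yaw=q;R=Ro.from_euler("ZY",[yaw,-th]).as_matrix()
    p=h0+R@np.array([.01+d,0,0]);return (proj(c,O@R.T+p)-U).ravel()
s=least_squares(f2,[.4,0,.141]);print(s.x,s.fun)
E
```

```text
left level screws [[0.4707 0.0264 0.046 ]
 [0.4652 0.066  0.046 ]
 [0.5661 0.0399 0.046 ]]
[ 0.5228 -0.037   0.0347  0.1409  0.462 ] [-0.0003 -0.0341 -0.0021  0.0336  0.0012  0.0302  0.001  -0.0298]
[ 0.4626 -0.0039  0.1413] [-0.4879 -0.0267 -0.491   0.0288 -0.4841  0.0341 -0.4793 -0.0364]
```

```bash
python3 - <<'E'
from h import *
p=np.array([.5228,-.037,.0352]);yaw,th=.141,.462
R=Ro.from_euler("ZY",[yaw,-th]).as_matrix()
T=Rdown(yaw,th);print(T[:,1],-R[:,2])
g=p+R@np.array([.044,0,-.003]);pre=p+R@np.array([.044,0,.09])
print("g",g,"pre",pre)
delta(pre,T);delta(g,T)
E
```

```text
[ 0.4413  0.0626 -0.8952] [ 0.4413  0.0626 -0.8952]
g [ 0.5631 -0.0313  0.0521] pre [ 0.5221 -0.0371  0.1354]
shift [0.0392, 0.0916, 0.0009] turn [-0.0001, 0.0002, -0.4624] t 16.4167
shift [0.0806, 0.1749, 0.0009] turn [-0.0001, 0.0002, -0.4624] t 16.4167
```

Request:
arm_command --rows '[0.005,0.01,0.001,0,0,-0.1,1,0.015,0.02,0.001,0,0,-0.2,1,0.025,0.04,0.001,0,0,-0.3,1,0.035,0.06,0.001,0,0,-0.4,1,0.039,0.08,0.001,0,0,-0.462,1,0.039,0.0915,0.001,0,0,-0.462,1,0.039,0.0915,0.001,0,0,-0.462,1,0.039,0.0915,0.001,0,0,-0.462,1,0.039,0.0915,0.001,0,0,-0.462,1,0.039,0.0915,0.001,0,0,-0.462,1]'

```text
time_s: 17.25
eef_pos: [0.5227, -0.0371, 0.1371]
eef_rot: [[0.886, 0.442, -0.141], [0.127, 0.062, 0.99], [0.447, -0.895, -0.001]]
contact_force: [-0.3, -0.6, 0.4]
width: 1.002
```

```bash
python3 - <<'E'
from h import *
p=np.array([.5228,-.037,.0352]);yaw,th=.141,.462
R=Ro.from_euler("ZY",[yaw,-th]).as_matrix()
delta(p+R@np.array([.044,0,-.003]),Rdown(yaw,th))
im=ctrl.capture("wrist");cv2.imwrite("pics/m_w.png",cv2.resize(im[:,:,::-1],(800,600),interpolation=cv2.INTER_CUBIC))
E
```

```text
shift [-0.0015, 0.0942, 0.0002] turn [0.0005, 0.0009, 0.0011] t 17.25
```

View pics/m_w.png

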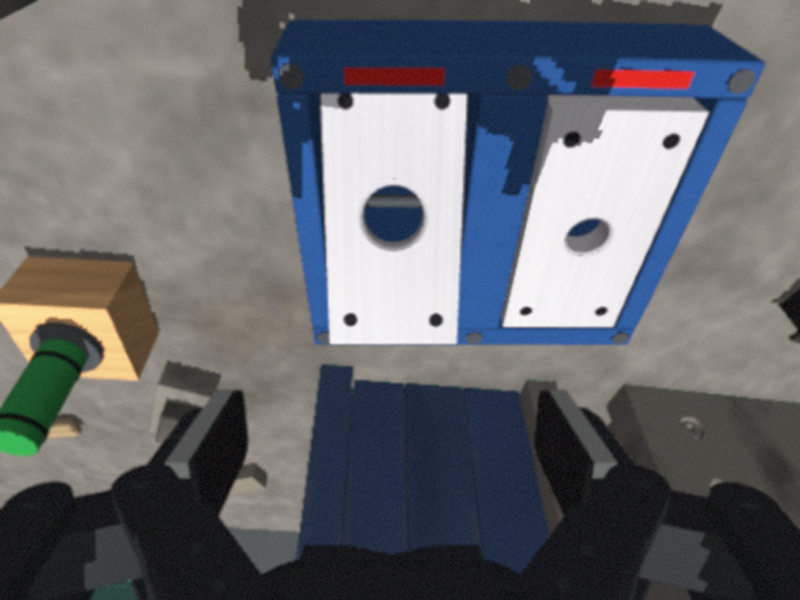

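The plate is face-on, with its raised edge at row 344 and columns 327–460, square to the view. The fingers are at 244 and 538, so it is centred. I'll descend along the tool.

Request:
arm_command --rows '[-0.001,0.015,0,0,0,0,1,-0.0015,0.03,0,0,0,0,1,-0.0015,0.045,0,0,0,0,1,-0.0015,0.06,0,0,0,0,1,-0.0015,0.07,0,0,0,0,1,-0.0015,0.08,0,0,0,0,1,-0.0015,0.088,0,0,0,0,1,-0.0015,0.094,0,0,0,0,1,-0.0015,0.094,0,0,0,0,1,-0.0015,0.094,0,0,0,0,1]'

```text
time_s: 18.13
eef_pos: [0.5622, -0.0313, 0.051]
eef_rot: [[0.886, 0.441, -0.141], [0.126, 0.063, 0.99], [0.445, -0.895, 0.0]]
contact_force: [0.1, -0.3, 0.3]
width: 0.999
```

```bash
python3 - <<'E'
from h import *
p=np.array([.5228,-.037,.0352]);yaw,th=.141,.462
R=Ro.from_euler("ZY",[yaw,-th]).as_matrix()
delta(p+R@np.array([.044,0,-.003]),Rdown(yaw,th)); print(ctrl.observe()["contact_force"])
im=ctrl.capture("wrist");cv2.imwrite("pics/n_w.png",cv2.resize(im[:,:,::-1],(800,600),interpolation=cv2.INTER_CUBIC))
im=ctrl.capture("scene");crop("",im,"n_scene",215,130,315,220,7)
E
```

```text
shift [0.0014, -0.0006, -0.0001] turn [-0.0002, 0.0003, -0.0003] t 18.1333
[ 0.1303 -0.3442  0.3253]
```

View pics/n_w.png

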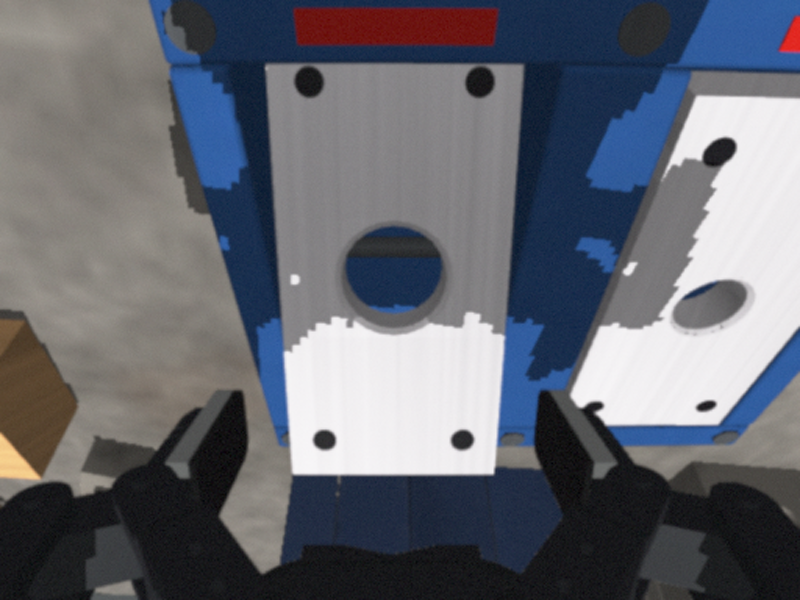

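View pics/n_scene.png

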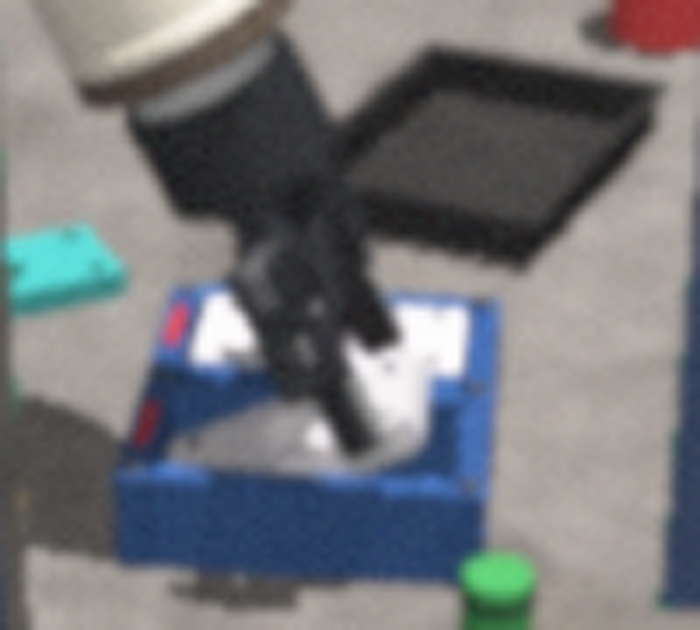

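Request:
arm_command --rows '[0.001,0,0,0,0,0,0.8,0.001,0,0,0,0,0,0.7,0.001,0,0,0,0,0,0.5,0.001,0,0,0,0,0,0.3,0.001,0,0,0,0,0,0.3,0.001,0,0,0,0,0,0.3,0.001,0,0,0,0,0,0.3,0.001,0,0,0,0,0,0.3,0.001,0,0,0,0,0,0.3,0.001,0,0,0,0,0,0.3]' --newtons 100

```text
time_s: 19.07
eef_pos: [0.5634, -0.0312, 0.0522]
eef_rot: [[0.886, 0.442, -0.141], [0.126, 0.062, 0.99], [0.447, -0.895, -0.0]]
contact_force: [-1.8, 1.0, 5.9]
width: 0.674
```

```bash
python3 - <<'E'
from h import *
print(ctrl.observe()["contact_force"])
im=ctrl.capture("wrist");cv2.imwrite("pics/o_w.png",cv2.resize(im[:,:,::-1],(800,600),interpolation=cv2.INTER_CUBIC))
im=ctrl.capture("scene");crop("",im,"o_scene",215,130,315,220,7)
E
```

```text
[-1.7752  0.9971  5.9392]
```

View pics/o_w.png

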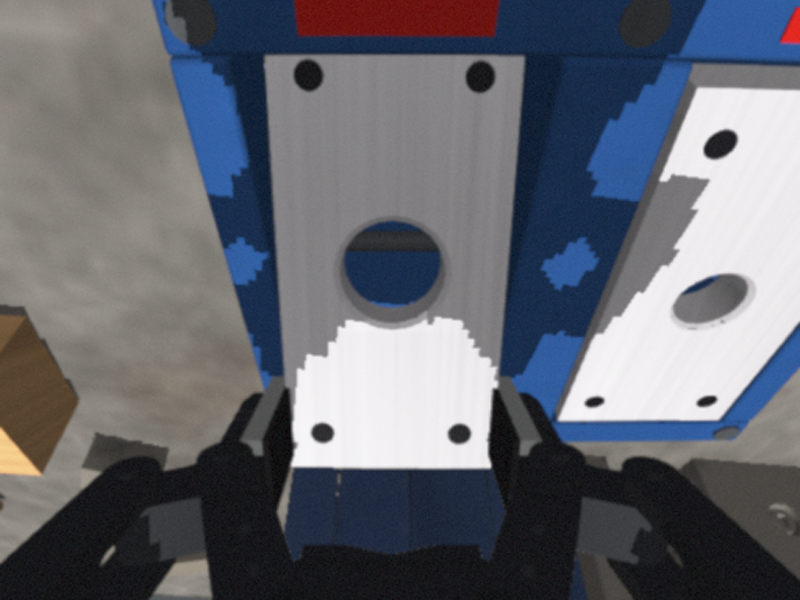

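The grip is on the plate's sides (width 0.674, about 60 mm). I'll lift straight up with a slight shift forward.

Request:
arm_command --rows '[0.0035,-0.003,0,0,0,0,0.3,0.0075,-0.0075,0,0,0,0,0.3,0.012,-0.016,0,0,0,0,0.3,0.017,-0.026,0,0,0,0,0.3,0.023,-0.038,0,0,0,0,0.3,0.03,-0.05,0,0,0,0,0.3,0.037,-0.064,0,0,0,0,0.3,0.044,-0.078,0,0,0,0,0.3,0.051,-0.092,0,0,0,0,0.3,0.058,-0.105,0,0,0,0,0.3]'

```text
time_s: 20.0
eef_pos: [0.5679, -0.0305, 0.173]
eef_rot: [[0.886, 0.442, -0.141], [0.126, 0.062, 0.99], [0.446, -0.895, -0.001]]
contact_force: [-0.2, -0.5, -2.5]
width: 0.672
```

```bash
python3 - <<'E'
from h import *
st=ctrl.observe();print(st["eef_pos"],st["contact_force"],st["width"])
im=ctrl.capture("wrist");cv2.imwrite("pics/p_raw.png",im[:,:,::-1]);cv2.imwrite("pics/p_w.png",cv2.resize(im[:,:,::-1],(800,600),interpolation=cv2.INTER_CUBIC))
im=ctrl.capture("scene");crop("",im,"p_scene",215,100,315,220,6)
im=ctrl.capture("side");crop("",im,"p_side",200,130,330,290,4);cv2.imwrite("pics/p_sraw.png",im[:,:,::-1])
print(ctrl.observe()["time_s"])
E
```

```text
[ 0.5679 -0.0305  0.173 ] [-0.2429 -0.4704 -2.4957] 0.6717750429398403
20.15
```

View pics/p_w.png

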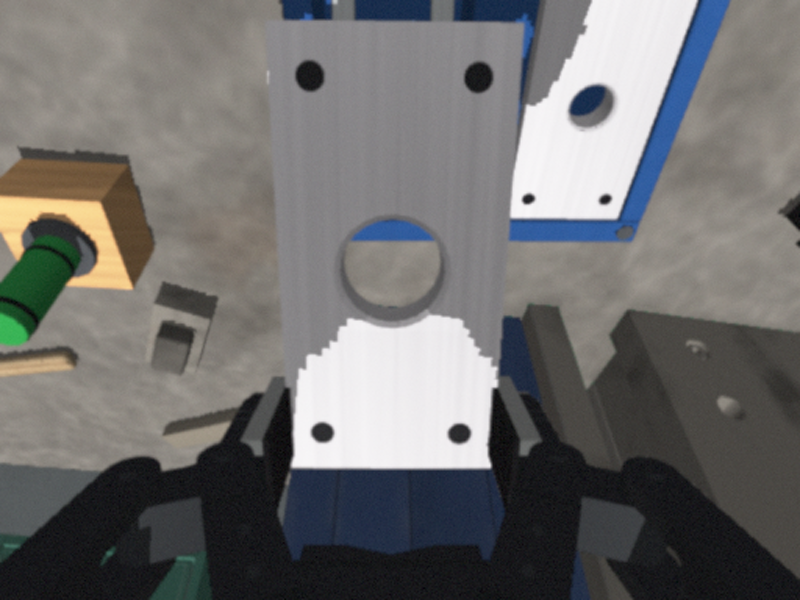

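View pics/p_scene.png

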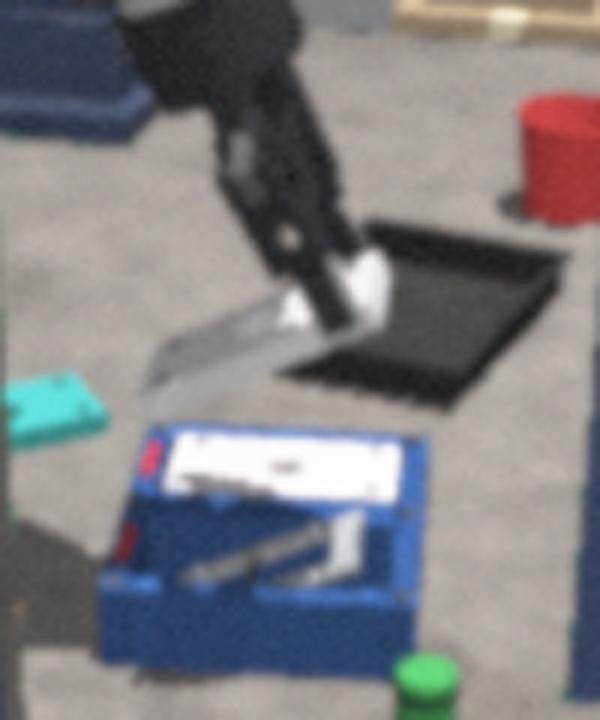

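View pics/p_side.png

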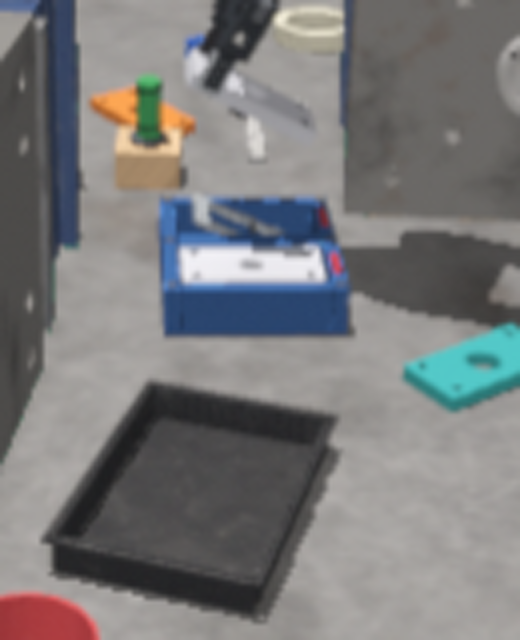

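The plate is held firmly and the gauge and left plate are undisturbed. Now the tray's pose from its rim corners in the side picture.

```bash
python3 - <<'E'
from h import *
im=cv2.imread("pics/p_sraw.png")[:,:,::-1]
crop("",im,"t_side",205,215,295,290,8)
b=cam("side")
print(onz(b,np.array([[237.5,225.7],[284.2,234.5],[211.2,265.2]]),.03))
E
```

```text
[[0.5803 0.2317 0.03  ]
 [0.4381 0.2637 0.03  ]
 [0.6251 0.4321 0.03  ]]
```

View pics/t_side.png

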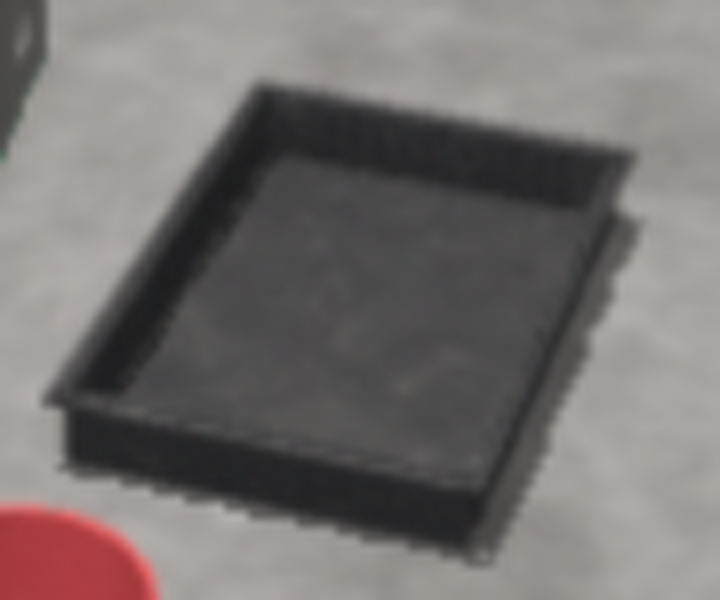

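```bash
python3 - <<'E'
from h import *
from scipy.optimize import least_squares
b=cam("side");a=cam("scene")
S=np.array([[260,85],[632,152],[48,402],[485,492]])/8+[204.5,214.5]   # A(+x,-y) B(-x,-y) C(+x,+y) D(-x,+y)
Sc=np.array([[208,124],[310,35],[472,64],[377,160]])/5+[214.5,129.5] # left= B?(-x,-y), top=D, right=C, bottom=A
print(onz(b,S,.03));print(onz(a,Sc,.03))
sg=np.array([[1,-1],[-1,-1],[1,1],[-1,1]])
def P(q):
    R=np.array([[np.cos(q[2]),-np.sin(q[2])],[np.sin(q[2]),np.cos(q[2])]])
    return np.c_[(sg*[q[3]/2,q[4]/2])@R.T+q[:2],np.full(4,.03)]
def f(q):
    p=P(q); return np.r_[(proj(b,p)-S).ravel(),(proj(a,p[[1,3,2,0]])-Sc).ravel()]
s=least_squares(f,[.53,.34,-.2,.16,.22]);print(s.x,s.fun)
E
```

```text
[[0.5822 0.2286 0.03  ]
 [0.4403 0.2586 0.03  ]
 [0.6272 0.4304 0.03  ]
 [0.4829 0.4599 0.03  ]]
[[0.447  0.2573 0.03  ]
 [0.4866 0.4515 0.03  ]
 [0.6254 0.4223 0.03  ]
 [0.5798 0.2266 0.03  ]]
[ 0.5335  0.344  -0.212   0.1442  0.2053] [-0.048  -0.0215 -0.3758  0.0207  0.7208 -0.2472 -0.6708 -0.1342 -1.3567
 -0.3152 -0.0954 -0.7365  0.2215 -0.6337  0.7844 -0.1419]
```

```bash
python3 - <<'E'
from h import *
m=ctrl.camera_model("wrist");TC=m["tool_from_camera"];c=(m["K"],m["dist_coeffs"],TC[:3,3],TC[:3,:3])
im=np.ascontiguousarray(cv2.imread("pics/p_raw.png")[:,:,::-1]);g=cv2.cvtColor(im,cv2.COLOR_RGB2GRAY).astype(float)
def cen(x,y,r,t):
    x/=1.5625;y/=1.5625;xi,yi=int(round(x)),int(round(y))
    w=np.clip(t-g[yi-r:yi+r+1,xi-r:xi+r+1],0,None);Y,X=np.mgrid[yi-r:yi+r+1,xi-r:xi+r+1]
    return [(w*X).sum()/w.sum(),(w*Y).sum()/w.sum()]
U=np.array([cen(310,76,11,90),cen(479,77,11,90),cen(322,433,9,120),cen(459,434,9,120)]);print(U*1.5625)
from scipy.optimize import least_squares
O=np.array([[-48,-20,14],[-48,20,14],[48,-20,14],[48,20,14]])/1000.
# tool frame: plate x->tool x, plate y->tool z, plate z->-tool y
B=np.array([[1,0,0],[0,0,-1],[0,1,0.]])
def f(q):
    R=Ro.from_rotvec(q[3:]).as_matrix()@B
    return (proj(c,O@R.T+q[:3])-U).ravel()
s=least_squares(f,[-.044,.003,0,0,0,0]);print(s.x,s.fun)
E
```

```text
[[309.0462  75.2462]
 [477.8476  76.7565]
 [321.8362 431.7938]
 [458.8466 432.8595]]
[-0.0445 -0.0014 -0.0004  0.0017  0.007  -0.01  ] [ 0.0152  0.024   0.0024 -0.0393  0.0283  0.0197 -0.0496 -0.0011]
```

```bash
python3 - <<'E'
from h import *
st=ctrl.observe();print(st["eef_pos"],st["joints"])
delta([.555,.17,.23],Rdown(.75,0.0))
delta([.5428,.385,.17],Rdown(1.359,0.0))
E
```

```text
[ 0.5684 -0.0306  0.1726] [-0.2984 -0.1084  1.8919  0.2358  0.9459 -2.109 ]
shift [0.0391, -0.0448, 0.2004] turn [0.1423, -0.5974, 0.449] t 20.15
shift [0.0287, 0.0167, 0.415] turn [0.2832, -1.1945, 0.404] t 20.15
```

Request:
arm_command --rows '[0.002,-0.003,0.01,0.008,-0.033,0.025,0.3,0.006,-0.01,0.03,0.024,-0.1,0.075,0.3,0.01,-0.014,0.055,0.04,-0.166,0.125,0.3,0.015,-0.02,0.08,0.055,-0.232,0.175,0.3,0.02,-0.025,0.105,0.071,-0.3,0.225,0.3,0.025,-0.03,0.13,0.09,-0.38,0.285,0.3,0.03,-0.035,0.155,0.108,-0.453,0.34,0.3,0.035,-0.04,0.18,0.125,-0.525,0.395,0.3,0.039,-0.045,0.2,0.142,-0.597,0.449,0.3,0.039,-0.045,0.2,0.142,-0.597,0.449,0.3]'

```text
time_s: 20.98
eef_pos: [0.5549, 0.1732, 0.2282]
eef_rot: [[0.727, -0.006, -0.687], [0.687, 0.0, 0.727], [-0.004, -1.0, 0.004]]
contact_force: [1.3, 1.2, -2.9]
width: 0.671
```

```bash
python3 - <<'E'
from h import *
st=ctrl.observe();print(st["eef_pos"],st["joints"],st["width"])
delta([.5428,.385,.15],Rdown(1.359,0.0))
E
```

```text
[0.5549 0.1732 0.2282] [ 0.1694  0.1685  1.4228  0.0011  1.5564 -2.1588] 0.6707494766549751
shift [0.1371, 0.0783, 0.1619] turn [-0.0055, -0.6017, -0.003] t 20.9833
```

Request:
arm_command --rows '[0.012,0.002,0.014,0,-0.06,0,0.3,0.028,0.006,0.033,0,-0.13,0,0.3,0.044,0.01,0.052,0,-0.2,0,0.3,0.06,0.015,0.071,0,-0.27,0,0.3,0.076,0.025,0.09,0,-0.34,0,0.3,0.092,0.035,0.11,0,-0.41,0,0.3,0.108,0.05,0.128,0,-0.48,0,0.3,0.124,0.065,0.146,0,-0.54,0,0.3,0.137,0.078,0.162,0,-0.602,0,0.3,0.137,0.078,0.162,0,-0.602,0,0.3]'

```text
time_s: 21.82
eef_pos: [0.5425, 0.384, 0.1463]
eef_rot: [[0.212, -0.007, -0.977], [0.977, -0.001, 0.212], [-0.002, -1.0, 0.007]]
contact_force: [0.7, 0.5, -4.0]
width: 0.669
```

```bash
python3 - <<'E'
from h import *
st=ctrl.observe();print(st["eef_pos"],st["joints"],st["width"],st["contact_force"])
delta([.5428,.385,.06],Rdown(1.359,0.0))
im=ctrl.capture("wrist");cv2.imwrite("pics/q_raw.png",im[:,:,::-1]);cv2.imwrite("pics/q_w.png",cv2.resize(im[:,:,::-1],(800,600),interpolation=cv2.INTER_CUBIC))
im=ctrl.capture("side");crop("",im,"q_side",190,150,330,320,4)
im=ctrl.capture("scene");crop("",im,"q_scene",215,100,355,220,5)
E
```

```text
[0.5425 0.384  0.1463] [ 0.4988  0.378   1.3249  0.0027  1.4451 -2.4298] 0.6691573501738796 [ 0.6952  0.4863 -4.0186]
shift [0.0013, 0.0863, -0.0006] turn [-0.0066, -0.0015, -0.0021] t 21.8167
```

View pics/q_w.png

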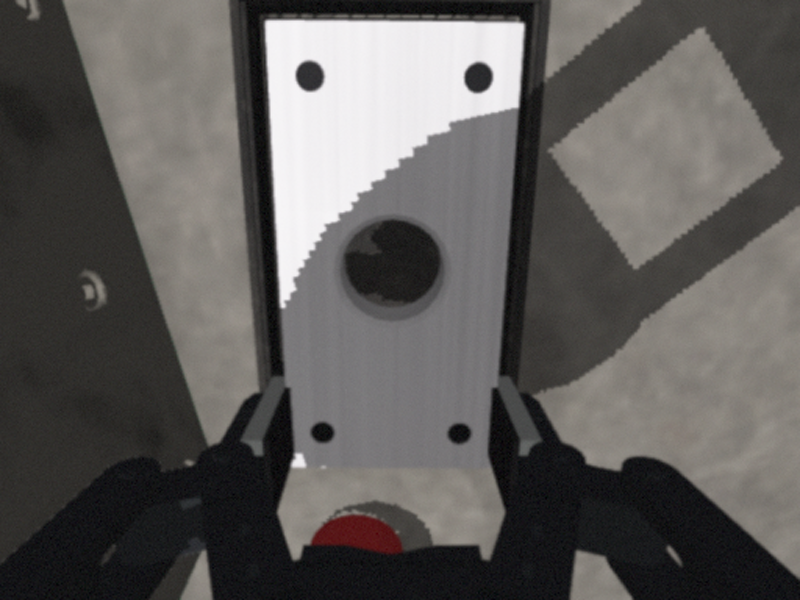

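View pics/q_side.png

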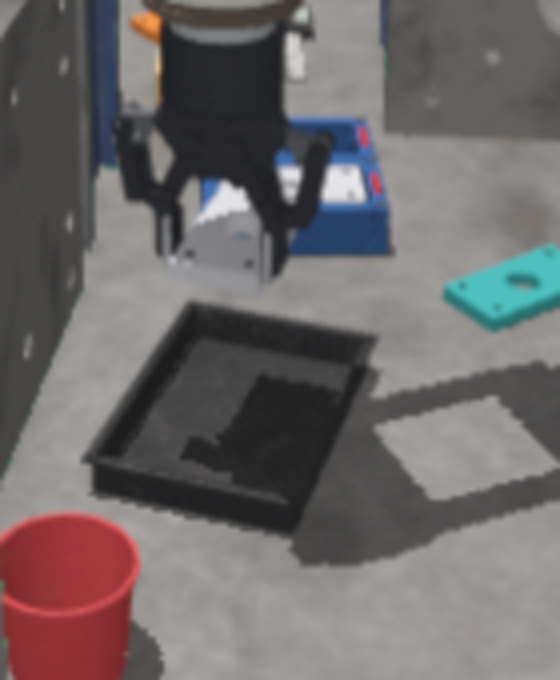

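View pics/q_scene.png

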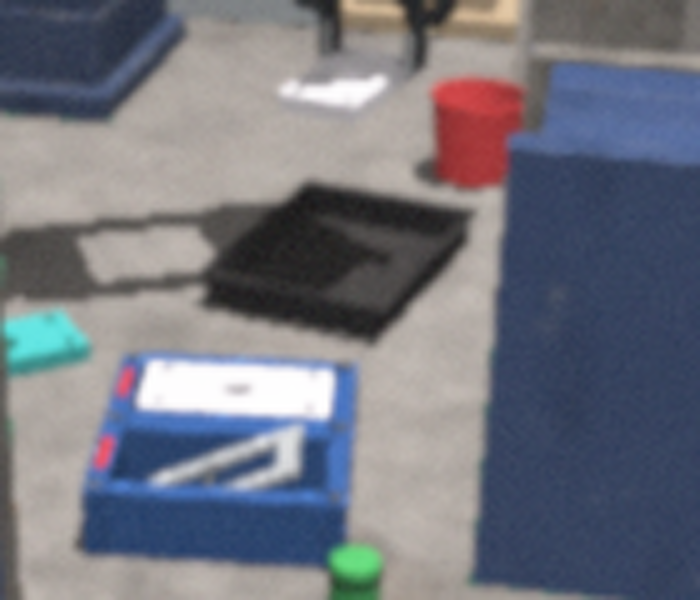

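```bash
python3 - <<'E'
from h import *
st=ctrl.observe();c=cam("wrist",st)
P=onz(c,np.array([[390,3],[234,60],[546,60],[258,370],[521,370]])/1.5625,.03)
C=np.array([.5335,.342]);yaw=1.359;u=np.array([np.cos(yaw),np.sin(yaw)]);v=np.array([-u[1],u[0]])
for p in P: print(p,(p[:2]-C)@u,(p[:2]-C)@v)
E
```

```text
[0.5132 0.2436 0.03  ] -0.10043803403701976 -0.0008526139277187013
[0.5922 0.2511 0.03  ] -0.07652684126259339 -0.07653036146283447
[0.4447 0.2839 0.03  ] -0.07545266068971632 0.07458043486923059
[0.629  0.4114 0.03  ] 0.0878899066967829 -0.07880560145052773
[0.4802 0.4448 0.03  ] 0.08927086025774038 0.0737164653196013
```

The plate is centred over the tray to within 2 mm. I'll descend, slowing near the floor.

Request:
arm_command --rows '[0,0.01,-0.001,0,0,0,0.3,0,0.03,-0.0015,0,0,0,0.3,0,0.05,-0.0015,0,0,0,0.3,0,0.07,-0.0015,0,0,0,0.3,0,0.085,-0.0015,0,0,0,0.3,0,0.1,-0.0015,0,0,0,0.3,0,0.11,-0.0015,0,0,0,0.3,0,0.12,-0.0015,0,0,0,0.3,0,0.12,-0.0015,0,0,0,0.3,0,0.12,-0.0015,0,0,0,0.3]'

```text
time_s: 22.8
eef_pos: [0.5458, 0.3811, 0.0311]
eef_rot: [[0.218, -0.002, -0.976], [0.976, 0.001, 0.218], [0.0, -1.0, 0.002]]
contact_force: [0.5, 0.3, -2.9]
width: 0.672
```

```bash
python3 - <<'E'
from h import *
st=ctrl.observe();print(st["eef_pos"],st["contact_force"],st["dq"])
delta([.5428,.385,.006],Rdown(1.359,0.0))
E
```

```text
[0.5458 0.3811 0.0311] [ 0.5452  0.2661 -2.9024] [ 0.0034 -0.0137 -0.0172  0.0021  0.0074 -0.0006]
shift [0.0031, 0.0251, 0.0037] turn [-0.0021, -0.0081, 0.0002] t 22.8
```

Request:
arm_command --rows '[0.001,0.003,0.001,0,0,0,0.3,0.002,0.007,0.002,0,0,0,0.3,0.003,0.011,0.002,0,0,0,0.3,0.003,0.014,0.002,0,0,0,0.3,0.003,0.017,0.002,0,0,0,0.3,0.003,0.02,0.002,0,0,0,0.3,0.003,0.023,0.002,0,0,0,0.3,0.003,0.025,0.002,0,0,0,0.3,0.003,0.026,0.002,0,0,0,0.3,0.003,0.026,0.002,0,0,0,0.3]'

```text
time_s: 23.63
eef_pos: [0.5442, 0.3847, 0.0048]
eef_rot: [[0.218, -0.002, -0.976], [0.976, 0.001, 0.218], [0.0, -1.0, 0.002]]
contact_force: [0.5, -0.1, -2.0]
width: 0.668
```

Request:
arm_command --rows '[0,0.0005,0,0,0,0,0.3,0,0.001,0,0,0,0,0.3,0,0.0015,0,0,0,0,0.3,0,0.002,0,0,0,0,0.3,0,0.0025,0,0,0,0,0.3,0,0.0025,0,0,0,0,0.3,0,0.0025,0,0,0,0,0.3,0,0.0025,0,0,0,0,0.3,0,0.0025,0,0,0,0,0.3,0,0.0025,0,0,0,0,0.3]'

```text
time_s: 24.47
eef_pos: [0.5443, 0.3848, 0.0026]
eef_rot: [[0.218, -0.002, -0.976], [0.976, 0.001, 0.218], [0.0, -1.0, 0.002]]
contact_force: [-0.1, -0.2, -2.8]
width: 0.668
```

```bash
python3 - <<'E'
from h import *
st=ctrl.observe();print(st["eef_pos"],st["contact_force"],st["moment"])
im=ctrl.capture("side");crop("",im,"r_side",190,190,310,300,6)
im=ctrl.capture("wrist");cv2.imwrite("pics/r_w.png",cv2.resize(im[:,:,::-1],(800,600),interpolation=cv2.INTER_CUBIC))
E
```

```text
[0.5443 0.3848 0.0026] [-0.1444 -0.2329 -2.8466] [ 0.1008 -0.039   0.0211]
```

View pics/r_side.png

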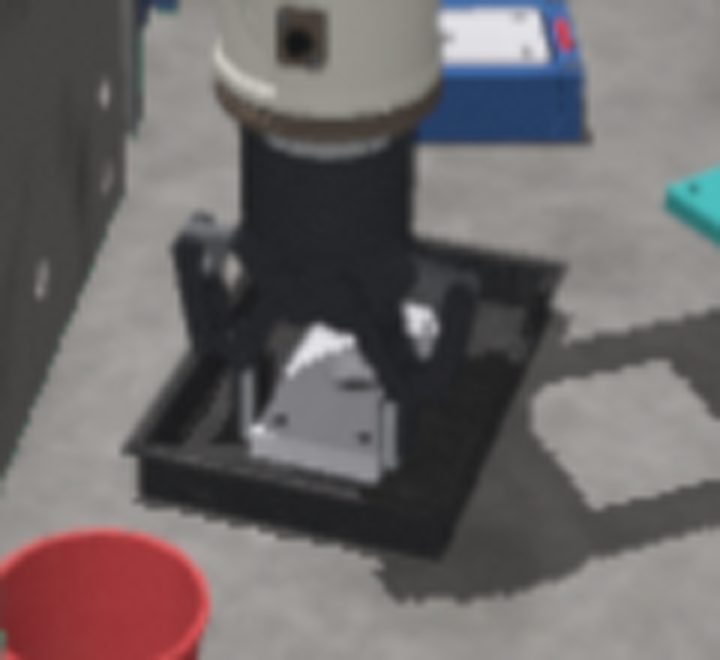

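View pics/r_w.png

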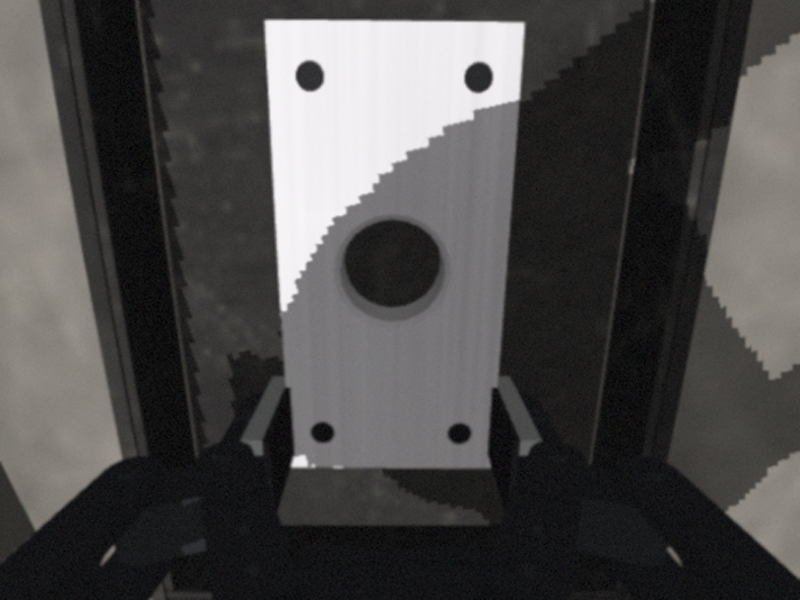

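The plate hangs just over the floor, centred between the tray walls (145–650 at the top of the picture). I'll ease it down until the force shows contact.

Request:
arm_command --rows '[0,0.0004,0,0,0,0,0.3,0,0.0008,0,0,0,0,0.3,0,0.0012,0,0,0,0,0.3,0,0.0015,0,0,0,0,0.3,0,0.0015,0,0,0,0,0.3,0,0.0015,0,0,0,0,0.3,0,0.0015,0,0,0,0,0.3,0,0.0015,0,0,0,0,0.3,0,0.0015,0,0,0,0,0.3,0,0.0015,0,0,0,0,0.3]'

```text
time_s: 25.4
eef_pos: [0.5443, 0.3849, 0.0015]
eef_rot: [[0.217, -0.002, -0.976], [0.976, 0.001, 0.217], [0.0, -1.0, 0.002]]
contact_force: [-2.7, -0.5, 5.5]
width: 0.668
```

Contact shows, with Fz going from -2.8 to +5.5 N. I'll release with a small opening and rise.

Request:
arm_command --rows '[0,0,0,0,0,0,0.7,0,0,0,0,0,0,0.75,0,0,0,0,0,0,0.8,0,0,0,0,0,0,0.8,0,0,0,0,0,0,0.8,0,-0.003,0,0,0,0,0.8,0,-0.015,0,0,0,0,0.8,0,-0.035,0,0,0,0,0.8,0,-0.065,0,0,0,0,0.8,0,-0.1,0,0,0,0,0.8]'

```text
time_s: 26.23
eef_pos: [0.5438, 0.3843, 0.1019]
eef_rot: [[0.218, -0.004, -0.976], [0.976, -0.0, 0.218], [-0.001, -1.0, 0.004]]
contact_force: [0.4, 0.5, -0.1]
width: 0.801
```

Request:
arm_command --rows '[0,-0.03,0,0,0,0,0.8,0,-0.06,0,0,0,0,0.8,-0.02,-0.09,0,0,0,0,0.8,-0.04,-0.12,0,0,0,0,0.8,-0.06,-0.15,0,0,0,0,0.8,-0.06,-0.15,0,0,0,0,0.8,-0.06,-0.15,0,0,0,0,0.8,-0.06,-0.15,0,0,0,0,0.8,-0.06,-0.15,0,0,0,0,0.8,-0.06,-0.15,0,0,0,0,0.8]'

```text
time_s: 27.07
eef_pos: [0.5314, 0.3263, 0.2501]
eef_rot: [[0.217, -0.003, -0.976], [0.976, -0.0, 0.217], [-0.001, -1.0, 0.003]]
contact_force: [-0.8, -0.4, -0.2]
width: 0.798
```

```bash
python3 - <<'E'
from h import *
st=ctrl.observe();print(st["eef_pos"],st["contact_force"],st["time_s"])
im=ctrl.capture("side");crop("",im,"s_side",190,130,330,290,4)
im=ctrl.capture("scene");crop("",im,"s_scene",205,100,345,260,4)
c=cam("wrist",st)
im=ctrl.capture("wrist");cv2.imwrite("pics/s_w.png",cv2.resize(im[:,:,::-1],(800,600),interpolation=cv2.INTER_CUBIC))
E
```

```text
[0.5314 0.3263 0.2501] [-0.8226 -0.3898 -0.2434] 27.0667
```

View pics/s_side.png

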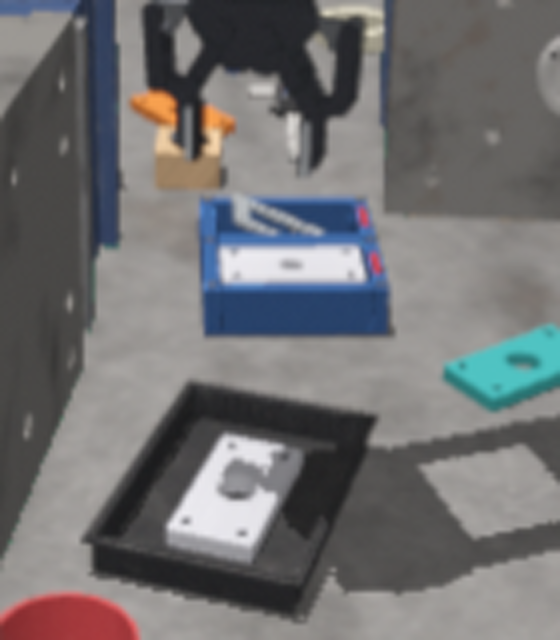

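View pics/s_scene.png

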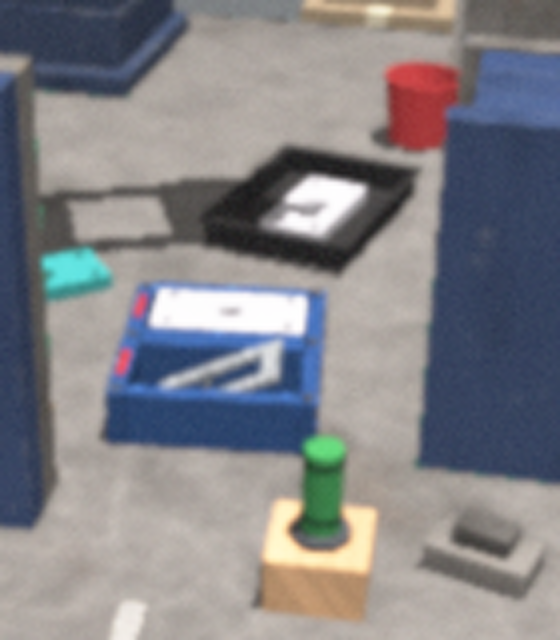

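View pics/s_w.png

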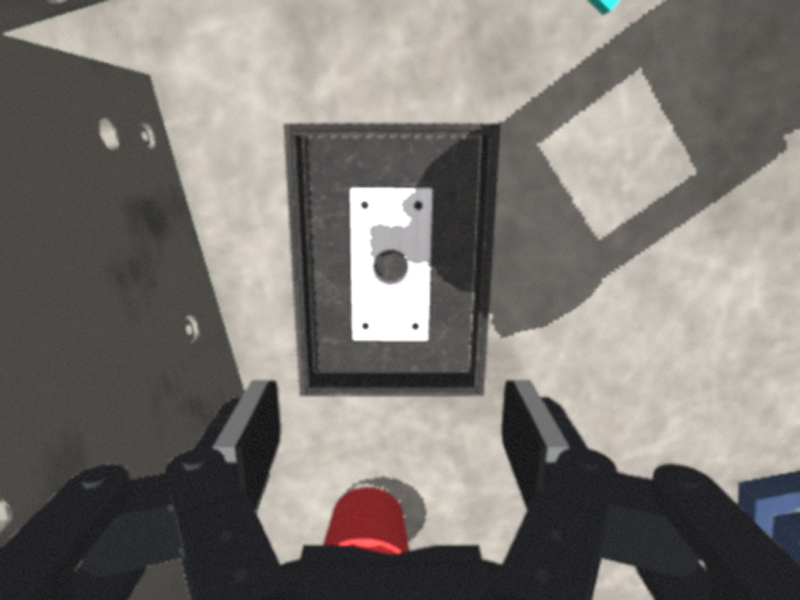

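The plate lies flat in the middle of the tray (wrist 390,265). The left plate is level in its nest, the gauge stands upright in its stand, and the gripper is clear and still. I'm handing in.

```bash
python3 - <<'E'
from h import *
print(ctrl.observe()["dq"]);print(ctrl.hand_in())
E
```

```text
[-0.0017 -0.0048 -0.001  -0.0008 -0.0005 -0.0004]
the job is handed in; nothing more can be done
None
```

The job is done and handed in at about 27 s of the 72 s allowed; no verdict was reported.

- **Gauge test:** The pictures showed the wider bore in the right (-y) plate. The plug went into it down to about its collar without resistance, so that is the good plate. I did not try the gauge in the left plate.
- **Gauge return:** The gauge went back into its stand and was let go.
- **Tipping:** Pressing the near end tipped the good plate to about 0.46 rad, fitted from one wrist picture.
- **Placing:** I gripped the plate by the sides of its raised end. I lowered it until the force showed contact with the tray floor (about 8 N), then let go.

**Last checks:** In the final pictures the good plate lies flat near the middle of the tray. The left plate is level in its nest and the gauge is upright in its stand. The core insert shows no visible change; only part of the caliper was in view. The arm was clear and still.

**Disagreement:** The tray rim measured about 144 x 205 mm against the stated 164 x 220 mm. The tray centres from the different cameras agreed within a few millimetres, so this did not affect the placing.

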